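Refit the battery in the gauge unit

ROBOT

A 7-joint arm with a two-finger parallel gripper is mounted at the origin on the work surface. World frame = base frame: x ahead of the robot, y to its left, z up, the work surface at z = 0. Lengths are in m, angles in rad, forces in N, time in s.
With the tool pointing down it reaches from about 0.425 to 0.875 m from the base axis. Payload 4.7 kg.
Tool frame: the origin (TCP) lies at the very end of the fingers, on their centre line; the grasp point (between the pads) lies 19 mm behind it; x points along the fingers, z is the direction in which the jaws open and shut, and the axes are right-handed (so a half turn about x gives the same grasp; the last joint's range is limited). The gripper opens to 87 mm and grips with 3 to 60 N. Pads are 19 mm wide; open, the fingers measure 117 mm over their backs; the gripper's body (75 mm by 190 mm) begins 51 mm behind the grasp point.
Start: joints at [1.124, 0.321, -0.07, 1.45, 0.023, 1.371, -0.057], TCP at [0.289, -0.582, 0.199] pointing down, gripper open.
Joint ranges: [-2.86, 2.86], [-0.3, 2.09], [-1.38, 1.24], [0.06, 2.45], [-1.56, 4.7], [0.09, 2.05], [-2.69, 2.69]. Speed limits (rad/s): [2.57, 2.57, 3.14, 3.14, 3.14, 3.14, 3.14].

INTERFACE

Orientations are given as a rotation vector (axis times angle).
In Python, from bench import * gives the robot as it stands.
- The arm moves only by the shell command python3 -m handwheel 'ROWS' [OPENING] [FORCE]. ROWS is JSON, a list of rows, each an object with "xyz": the shift along the world's x, y, z in cm, a list of three; "angular": the turn, a rotation vector about the world's x, y, z in degrees, a list of three. A call has 1 to 5 rows; each row shifts and turns the pose as measured when the row begins; what a row does not reach is not made up. A row lasts 1/12 s, in which the tool goes at most 41.7 mm and 7.16 degrees, less where a joint would pass 70% of its speed; a pose out of reach is approached as far as the arm can. A call with a gripper value outside its range is refused whole. OPENING is the finger opening in cm, from 0 to 8.7, set as the call begins (- or left out, the last holds). The fingers move at their own pace and stop on an object; FORCE is the grip in N (left out, the last holds). Time passes only in rows, so rows that do not move let the fingers close. It gives the time, the measured TCP pose, the force and the opening at its end, in the units of the state.
- get_state(): the state, without advancing time (a new reading comes with each control period).
- get_image(name): name is "scene" or "top" or "wrist"; returns a dict with "pixels" (420x560x3 uint8, blue, green, red), "K" (3x3 intrinsics, pixels), "cam_to_world" (4x4, takes a point from camera to world coordinates). Camera axes: x right, y down, z forward; pixel columns grow to the right and rows downward; lengths in m; the calibration is good to about 2 mm. A picture is of the moment at which its call begins. There is no depth.
- close_job(): hands the job in, once; it reports no verdict.
The state is a dict: "time": time; "joint_positions": joint angles; "qd": joint speeds; "joint_torque": joint torques, N m; "position": TCP position; "tool_rot": TCP orientation; "ft_force": force on the tool from outside, world axes, zero at the start; "torque": the same for the moment, N m; "grip_width": opening from 0.0 (shut) to 1.0 (fully open).
Only numpy, scipy, OpenCV 4.12 (cv2) and the standard library are available. Lean on these libraries where they do the work, as an engineer would, in place of code of your own. Each camera call takes 0.05 s, during which the arm holds its last target.

TASK

Load the thicker lithium cell from the caddy into the open gauge unit's battery holder: with its button end held up, press its flat end against the coil spring, keep the spring pushed back and roll the button end down past the retaining lip, then let go so that the cell lies fully home under the lip with its button on the flat contact. Do not ram the spring solid or force the lip - a careful thumb push is enough - and leave the thin cell, the clamp jaws and the screwdriver where they lie.

Things in the scene. Friction and masses are not known exactly. Their poses are not given: they have to be found in the camera images.
- cell_mid (a point): Centre of the thicker of two grey cells in the caddy: 26 mm diameter, can 64 mm long plus a steel button 1.5 mm tall and 9 mm wide, dark band near the button end, about 95 g. It lies level in the caddy's notches, centre 26.4 mm above the bench, button end pointing to the robot's left. Its x axis runs along the can to the button end (the can may be rolled about it).
- cell_button (a point): Tip of the thicker cell's steel button, 33.5 mm from the cell's centre along its x axis.
- seat (a point): Centre of the thicker cell when fully home in the holder: 27 mm above the bench, 13 mm above the holder's bed. x runs level from the spring (robot's right) to the contact wall and lip (robot's left), y across (towards the robot), z up. Measured from here: spring wall face at x -43 mm, its top at z +5.5; contact wall face, where the button rests, at x +33.5; tray floor at z -21.
- spring: Coil spring along x on the cell's axis, free end 9 mm wide. From the seat: free end at x -26 mm unpressed, pushing back 0.9 N, then 0.9 N more per mm: 6.3 N at -32 (cell home), 10.4 N at -36.5 (cell just clears the lip), coiled solid at -38 (11.7 N). More than 20 N (rammed solid) bends it. The origin is at the seat point when unpressed and shifts to -x with the free end.
- lip: Rigid grey hook, 16 mm wide, on top of the contact wall. From the seat: x +27.5 to +36.5 mm, underside at z +14.5 (1.5 mm above the seated can), top at z +17.5. It covers 4.5 mm of the can's rim, so the can must be over 4.5 mm behind its home place while its button end passes down. More than 14 N on it snaps it. Origin: on the bed below the seat.
- unit: Digital gauge unit, cover off, fixed: tray 170 (x) by 226 (y) by 15 mm, fascia 45 mm high at its far edge; origin on the bench below the seat, same axes. From the seat: cheeks beside the cell's ends (x -31.5 to -21.5, +21.5 to +33.5), inner faces at y +-14.5, tops at z 0; between them the bed is only 20 mm wide, both sides open for fingers. Other parts over 50 mm to the sides, below z +7 mm.
- caddy: Black plastic cell caddy, fixed, 100 mm (x, along the cells) by 160 mm, base 4 mm thick. The cells lie along x in vee notches of two cross bars (each 8 mm thick, 24 mm either side of the middle, up to 22 mm high); between the bars there is room for fingers down to the base. Origin: centre of the underside.
- small_cell_mid (a point): Centre of the thin cell, 18.5 mm diameter, 64 mm long, in the other notches of the caddy, 92 mm from the thick one; the two may have swapped places. Not to be disturbed.
- jaws: Aluminium shaft-clamp jaw block, 34 x 110 x 26 mm, loose on the bench beyond the caddy. Origin: centre of its underside. Not to be disturbed.
- driver: Screwdriver with a blue handle, 190 mm long, loose on the bench to the robot's right. Not to be disturbed.
There are look-alikes about, which are no part of the job. Leave any yellow look-alike of the part that bears cell_mid alone.

How it is judged:
On the way:
1. the cell's flat end presses the spring while its button end is held up (contact force between cell and spring above 3 N and angle between cell_mid's own x axis and vertical below 1.42 rad), for 0.1 s.
At the end, for the whole second after the job is handed in: The thick cell rests under the lip, button to the contact wall, spring pressing it (over 3 N): centre within 4 mm of the seat point, at most 1.8 mm short of the wall and 1.5 mm high, in line within 0.05 rad (distance between cell_mid and seat below 0.004 m and z of cell_mid in the frame of seat below 0.0015 m and x of cell_mid in the frame of seat above -0.0018 m and angle between the x axis of cell_mid and the x axis of seat, either way round below 0.05 rad and x of cell_button in the frame of seat above 0.03 m and contact force between cell and spring above 3 N and linear speed of cell below 0.01 m/s); the robot touches nothing.
It fails at once if the spring is pushed with more than 20 N (rammed solid) (contact force between cell and spring above 20 N).
It fails at once if the lip is pushed with more than 14 N (contact force between any of cell, the fingers and lip above 14 N).
It fails at once if the thin cell, the clamp jaws or the screwdriver moved more than 15 mm (distance of any of small_cell_mid, jaws, driver from where it was at the start of the episode above 0.015 m).
It also fails if it takes over 58 s, if anything falls off the work surface, if the arm or the gripper's body presses on something with over 40 N, if the wrist force passes 120 N, or if a joint passes its speed limit or range.

## Working session

There is one attempt and no reset: what is moved stays moved. The work goes in short steps, Python scripts to look and compute and a shell command to move; the robot and the scene stay as the last step left them, time stands still between calls to the robot, and variables do not carry over. Pictures are saved under pics/ and viewed, and the job is handed in when it is done.

```bash
ls; mkdir -p pics; python3 - <<'E'
from bench import *
import cv2,numpy as np
s=get_state()
for k in s: print(k,np.round(s[k],4))
for n in ["scene","top","wrist"]:
    im=get_image(n); cv2.imwrite(f"pics/{n}0.png",im["pixels"]); print(n,np.round(im["K"],1).tolist(),np.round(im["cam_to_world"],4).tolist())
E
```

```text
pics
time 0.0
joint_positions [ 1.1241  0.3218 -0.0701  1.4517  0.0226  1.3708 -0.0569]
qd [-0.0012  0.0014  0.0001  0.0003 -0.0014  0.0016  0.0021]
joint_torque [-1.00000e-04 -4.91295e+01 -4.04100e-01 -3.12522e+01 -6.39000e-02
  4.39000e-02  2.00000e-04]
position [ 0.2887 -0.5817  0.1981]
tool_rot [ 0.8644  1.3943 -0.8629]
ft_force [ 0.2833 -0.1089  0.7553]
torque [-0.0497  0.0596  0.0487]
grip_width 0.9973
scene [[506.7, 0.0, 278.8], [0.0, 506.7, 216.7], [0.0, 0.0, 1.0]] [[-0.8805, 0.2595, -0.3966, 1.0356], [0.4738, 0.5008, -0.7243, 0.7704], [0.0107, -0.8257, -0.564, 0.721], [0.0, 0.0, 0.0, 1.0]]
top [[381.1, 0.0, 277.6], [0.0, 381.1, 211.3], [0.0, 0.0, 1.0]] [[-0.0158, -0.9927, 0.1193, 0.4596], [-0.9997, 0.0136, -0.0197, -0.0713], [0.0179, -0.1196, -0.9927, 1.0642], [0.0, 0.0, 0.0, 1.0]]
wrist [[343.8, 0.0, 277.4], [0.0, 343.8, 207.2], [0.0, 0.0, 1.0]] [[0.4448, -0.8561, -0.263, 0.3605], [-0.8956, -0.4256, -0.1293, -0.546], [-0.0012, 0.2931, -0.9561, 0.3828], [0.0, 0.0, 0.0, 1.0]]
```

View pics/top0.png

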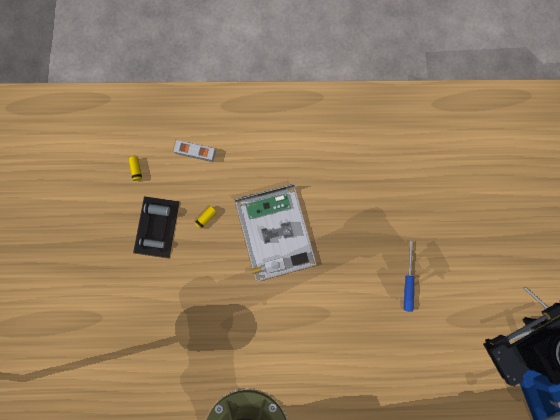

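View pics/scene0.png

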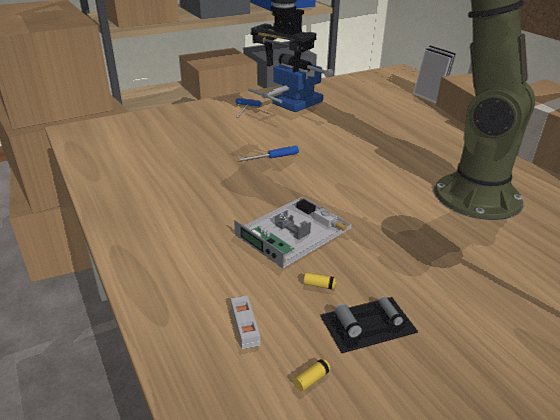

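View pics/wrist0.png

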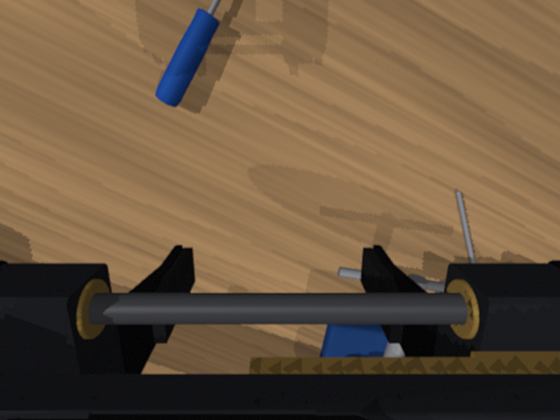

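```bash
python3 - <<'E'
import cv2,numpy as np
t=cv2.imread("pics/top0.png"); s=cv2.imread("pics/scene0.png")
a=cv2.resize(t[180:290,120:330],None,fx=3.8,fy=3.8,interpolation=cv2.INTER_CUBIC)
cv2.imwrite("pics/c_top.png",a)
a=cv2.resize(t[190:265,130:185],None,fx=8,fy=8,interpolation=cv2.INTER_CUBIC)
cv2.imwrite("pics/c_cad.png",a)
a=cv2.resize(s[190:350,225:425],None,fx=3.7,fy=3.7,interpolation=cv2.INTER_CUBIC)
cv2.imwrite("pics/c_sc.png",a)
E
```

```text
(no output)
```

View pics/c_top.png

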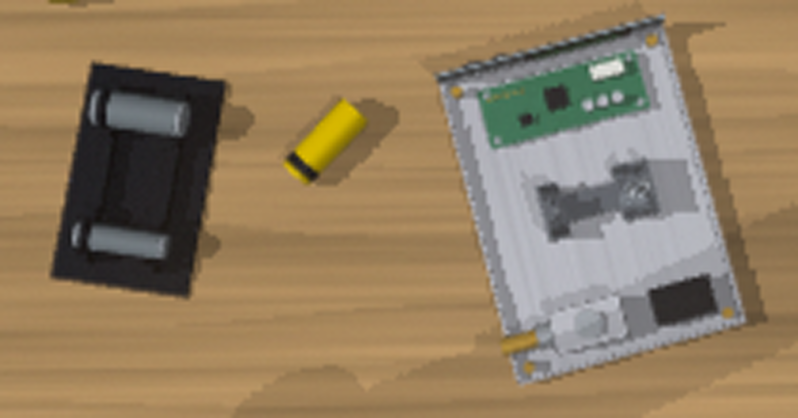

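View pics/c_cad.png

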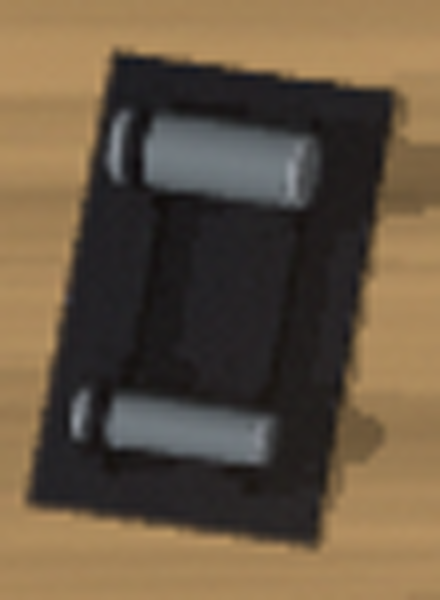

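View pics/c_sc.png

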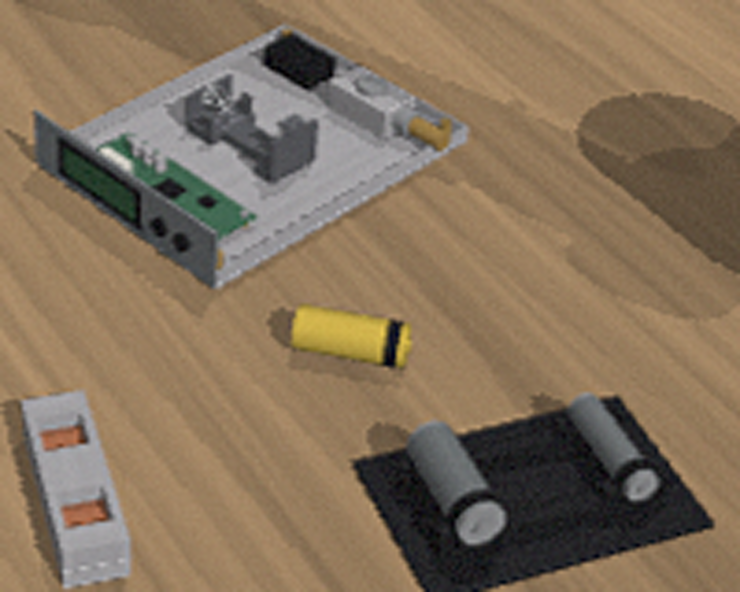

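Candidates for the thick cell: the far grey one in the caddy, top (157,210) / scene (348,321); the near grey one, top (152,243) / scene (391,312), which is thinner; and yellow look-alikes at top (206,216) and (135,167). By diameter I choose the far grey one; its band and button are at the left end. Next I'll do a coarse location.

```bash
cat > h.py <<'E'
from bench import *
import cv2,numpy as np
from scipy.spatial.transform import Rotation as R
def ray(im,px):
    K=np.array(im["K"]);T=np.array(im["cam_to_world"])
    px=np.atleast_2d(np.float64(px))
    d=np.c_[px,np.ones(len(px))]@np.linalg.inv(K).T@T[:3,:3].T
    return T[:3,3],d
def plane(im,px,z):
    o,d=ray(im,px); return o+d*((z-o[2])/d[:,2])[:,None]
def proj(im,P):
    K=np.array(im["K"]);T=np.array(im["cam_to_world"])
    p=(np.atleast_2d(P)-T[:3,3])@T[:3,:3]@K.T
    return p[:,:2]/p[:,2:]
def tool():
    s=get_state(); return np.array(s["position"]),R.from_rotvec(s["tool_rot"]).as_matrix(),s
E
python3 - <<'E'
from h import *
im=get_image("top"); a=im["pixels"].astype(int); hsv=cv2.cvtColor(im["pixels"],cv2.COLOR_BGR2HSV)
# grey cells: low sat bright inside caddy window
x0,y0,x1,y1=130,190,185,262
w=hsv[y0:y1,x0:x1]
m=((w[...,2]>75)&(w[...,1]<70)).astype(np.uint8)
n,l,st,c=cv2.connectedComponentsWithStats(m)
for i in range(1,n):
    if st[i,4]>15:
        pts=np.argwhere(l==i)[:,::-1]+[x0,y0]
        r=cv2.minAreaRect(pts.astype(np.float32)); print(st[i],c[i]+[x0,y0],r, plane(im,[r[0]],.0264).round(4))
md=(hsv[...,2]<60).astype(np.uint8); 
cm=np.zeros_like(md); cm[185:265,125:190]=1
md=md*cm; md|=0
full=md.copy(); full[y0:y1,x0:x1]|=m
k,_=cv2.findContours(full,cv2.RETR_EXTERNAL,cv2.CHAIN_APPROX_NONE); k=max(k,key=cv2.contourArea)
r=cv2.minAreaRect(k); b=cv2.boxPoints(r); P=plane(im,b,.004); print("caddy",r,P.round(4).tolist(),P.mean(0), [np.linalg.norm(P[i]-P[i-1]).round(4) for i in range(4)])
p,M,s=tool(); print("tool",p,M.round(3).tolist())
E
```

```text
[ 18  15  21  11 176] [157.92613636 209.68181818] ((157.83999633789062, 209.61997985839844), (20.223257064819336, 8.626703262329102), 8.130102157592773) [[0.5936 0.2348 0.0264]]
[ 13  50  21   8 125] [153.216 243.392] ((153.08998107910156, 243.36997985839844), (20.36467742919922, 6.081118583679199), 8.130102157592773) [[0.5019 0.2456 0.0264]]
caddy ((156.21115112304688, 226.53787231445312), (35.7870979309082, 57.9710578918457), 10.17551040649414) [[0.4802, 0.3055, 0.004], [0.6387, 0.2816, 0.004], [0.6195, 0.1832, 0.004], [0.4614, 0.2089, 0.004]] [0.5499342  0.24480913 0.004     ] [np.float64(0.0984), np.float64(0.1603), np.float64(0.1003), np.float64(0.1602)]
tool [ 0.28883127 -0.58191328  0.19847418] [[-0.001, 0.896, 0.445], [0.001, 0.445, -0.896], [-1.0, -0.0, -0.001]]
```

```bash
python3 - <<'E'
from h import *
im=get_image("top"); 
print(plane(im,[[282,231]],.027).round(3), plane(im,[[242,205],[294,188],[316,264],[258,279]],.015).round(3).tolist())
p,M,s=tool(); im=get_image("wrist"); print(proj(im,[p,p+[0,0,-.198],p+M[:,1]*.05-[0,0,.19]]))
# wrist cam pose in tool frame
T=np.array(im["cam_to_world"]); print((M.T@(T[:3,3]-p)).round(4),(M.T@T[:3,:3]).round(4).tolist())
E
```

```text
[[ 0.53  -0.103  0.027]] [[0.605, 0.006, 0.015], [0.651, -0.139, 0.015], [0.439, -0.195, 0.015], [0.402, -0.036, 0.015]]
[[278.02465026 245.93395348]
 [277.77593845 175.85298219]
 [277.80701491 131.36982492]]
[-0.1846  0.0802 -0.0005] [[-0.0004, -0.293, 0.9561], [0.0002, -0.9561, -0.293], [1.0, 0.0001, 0.0005]]
```

```bash
for i in 1; do python3 -m handwheel '[{"xyz":[1.8,3.6,0],"angular":[0,0,5.8]},{"xyz":[1.8,3.6,0],"angular":[0,0,5.8]},{"xyz":[1.8,3.6,0],"angular":[0,0,5.8]},{"xyz":[1.8,3.6,0],"angular":[0,0,5.8]},{"xyz":[1.8,3.6,0],"angular":[0,0,5.8]}]'; done
```

```text
time: 0.72
position: [0.371, -0.4056, 0.1962]
tool_rot: [0.468, 1.521, -0.478]
ft_force: [0.7, 0.4, 0.6]
grip_width: 1.001
```

```bash
python3 -m handwheel '[{"xyz":[1.8,3.6,0],"angular":[0,0,5.8]},{"xyz":[1.8,3.6,0],"angular":[0,0,5.8]},{"xyz":[1.8,3.6,0],"angular":[0,0,5.8]},{"xyz":[1.8,3.6,0],"angular":[0,0,5.8]},{"xyz":[1.8,3.6,0],"angular":[0,0,5.8]}]'
```

```text
time: 1.13
position: [0.4625, -0.2179, 0.1971]
tool_rot: [0.05, 1.569, -0.065]
ft_force: [0.9, -0.4, -0.2]
grip_width: 1.001
```

```bash
python3 -m handwheel '[{"xyz":[2.2,3.6,-1],"angular":[0,0,5.5]},{"xyz":[2.2,3.6,-1],"angular":[0,0,5.5]},{"xyz":[2.2,3.6,-1],"angular":[0,0,5]},{"xyz":[0,0,0],"angular":[0,0,0]}]'; python3 - <<'E'
from h import *
im=get_image("wrist"); cv2.imwrite("pics/w1.png",im["pixels"]); p,M,s=tool(); print(p,M.round(3).tolist())
import pickle; pickle.dump(im,open("w1.pkl","wb"))
E
```

```text
time: 1.47
position: [0.5289, -0.1034, 0.171]
tool_rot: [-0.192, 1.552, 0.179]
ft_force: [-0.8, 1.1, 0.1]
grip_width: 1.003
[ 0.52771095 -0.10726555  0.1715286 ] [[0.011, -0.229, 0.973], [-0.01, 0.973, 0.229], [-1.0, -0.012, 0.008]]
```

View pics/w1.png

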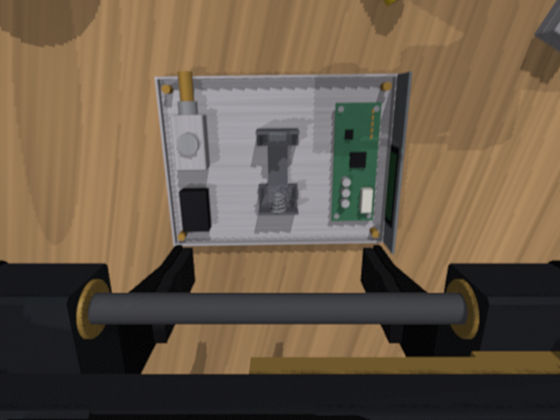

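```bash
python3 - <<'E'
import cv2
a=cv2.imread("pics/w1.png")[115:225,235:325]
cv2.imwrite("pics/w1c.png",cv2.resize(a,None,fx=5.4,fy=5.4,interpolation=cv2.INTER_CUBIC))
E
```

```text
(no output)
```

View pics/w1c.png

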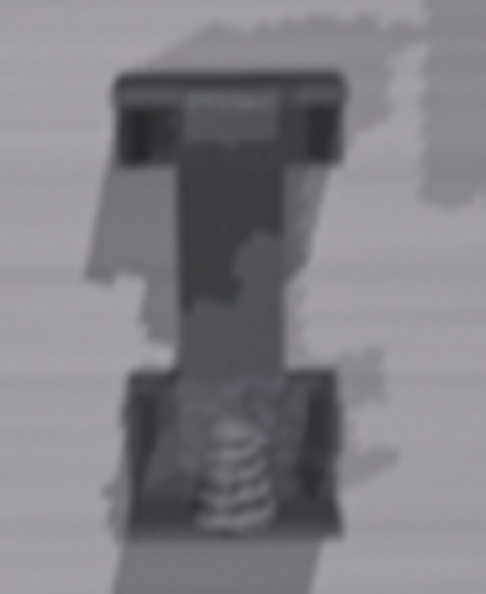

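```bash
python3 - <<'E'
from h import *
import pickle
im=pickle.load(open("w1.pkl","rb")); 
z=lambda p:[p[0]/5.4+235-.4,p[1]/5.4+115-.4]
def P(p,h): return plane(im,[z(p)],h)[0]
A=(P((118,165),.027)+P((342,165),.027))/2
B=(P((128,372),.027)+P((338,372),.027))/2
print("cheek",A,B,np.linalg.norm(A-B), (A+B)/2, np.linalg.norm(P((118,165),.027)-P((342,165),.027)),np.linalg.norm(P((128,372),.027)-P((338,372),.027)))
print("bed mid",(P((180,230),.014)+P((285,230),.014))/2, np.linalg.norm(P((180,230),.014)-P((285,230),.014)),(P((180,340),.014)+P((285,340),.014))/2)
L1=P((230,142),.0445);L0=P((230,90),.0445);print("lip",L1,L0,np.linalg.norm(L1-L0))
# tray corners z .015 : outer box, px guess
c=[[157,77],[396,75],[384,243],[175,245]]
Q=plane(im,c,.015); print(Q.round(4).tolist(),[np.linalg.norm(Q[i]-Q[i-1]).round(4) for i in range(4)])
for i in range(4):
    d=Q[i]-Q[i-1]; print(np.degrees(np.arctan2(d[1],d[0])))
d=A-B; print("dir",np.degrees(np.arctan2(d[1],d[0])),np.degrees(np.arctan2(*(L1-B)[[1,0]])))
E
```

```text
cheek [ 0.51998801 -0.06411454  0.027     ] [ 0.52923903 -0.10020425  0.027     ] 0.03725651726674728 [ 0.52461352 -0.08215939  0.027     ] 0.039262597730723055 0.03808519402973376
bed mid [ 0.52371877 -0.07716919  0.014     ] 0.019337910018139087 [ 0.5285713  -0.09728054  0.014     ]
lip [ 0.51840702 -0.0582802   0.0445    ] [ 0.51643365 -0.05008674  0.0445    ] 0.008427750740432761
[[0.3979, -0.0308, 0.015], [0.6125, 0.0228, 0.015], [0.6567, -0.1404, 0.015], [0.4388, -0.1943, 0.015]] [np.float64(0.1686), np.float64(0.2211), np.float64(0.1691), np.float64(0.2245)]
104.03267907419095
14.031310866413271
-74.83856652828355
-166.0962666325859
dir 104.37730073940348 104.48682689768336
```

The picture shows the holder at (278,170), with the lip at the top around (278,137) and the spring at the bottom around (279,200). Three features agree on a seat of about (0.525,-0.085) with its axis at 104.2°. Next is a hover over the caddy.

```bash
python3 -m handwheel '[{"xyz":[0.8,4,0],"angular":[0,0,-2.7]},{"xyz":[0.8,4,0],"angular":[0,0,-2.7]},{"xyz":[0.8,4,0],"angular":[0,0,-2.7]},{"xyz":[0.8,4,0],"angular":[0,0,-2.7]},{"xyz":[0.8,4,0],"angular":[0,0,-2.7]}]' 6 40;  python3 -m handwheel '[{"xyz":[0.8,4,0],"angular":[0,0,-2.7]},{"xyz":[0.8,4,0],"angular":[0,0,-2.7]},{"xyz":[0.8,4,0],"angular":[0,0,-2.7]},{"xyz":[0.8,3,0],"angular":[0,0,-1]},{"xyz":[0,0,0],"angular":[0,0,0]}]'; python3 - <<'E'
from h import *
im=get_image("wrist"); cv2.imwrite("pics/w2.png",im["pixels"]); p,M,s=tool(); print(p,M.round(3).tolist())
import pickle; pickle.dump(im,open("w2.pkl","wb"))
E
```

```text
time: 1.93
position: [0.5657, 0.0745, 0.1715]
tool_rot: [0.018, 1.565, -0.053]
ft_force: [0.2, -0.6, -0.6]
grip_width: 0.735
time: 2.35
position: [0.5989, 0.2334, 0.1722]
tool_rot: [0.155, 1.559, -0.189]
ft_force: [-0.6, 0.1, -0.0]
grip_width: 0.69
[0.59893845 0.23015991 0.17207924] [[0.002, 0.219, 0.976], [-0.024, 0.975, -0.219], [-1.0, -0.023, 0.007]]
```

View pics/w2.png

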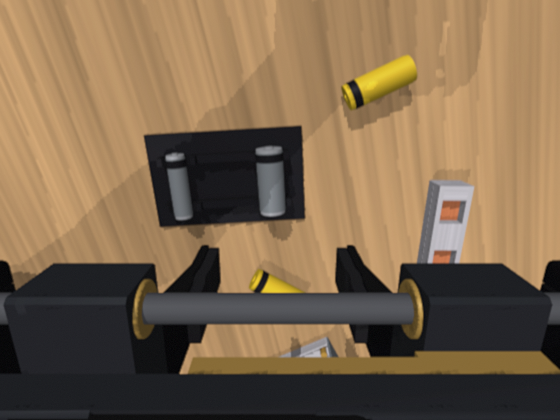

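```bash
python3 - <<'E'
from h import *
import pickle
im=pickle.load(open("w2.pkl","rb")); a=im["pixels"]
c=a[115:240,140:315]; cv2.imwrite("pics/w2c.png",cv2.resize(c,None,fx=4.5,fy=4.5,interpolation=cv2.INTER_CUBIC))
hsv=cv2.cvtColor(a,cv2.COLOR_BGR2HSV)
w=hsv[130:225,150:305]; m=((w[...,2]>80)&(w[...,1]<80)).astype(np.uint8)
n,l,st,cc=cv2.connectedComponentsWithStats(m)
for i in range(1,n):
    if st[i,4]>40:
        pts=np.argwhere(l==i)[:,::-1]+[150,130]; r=cv2.minAreaRect(pts.astype(np.float32)); print(st[i]+[150,130,0,0,0],np.round(cv2.boxPoints(r),1).tolist())
E
```

```text
[256 146  26   9 199] [[256.0, 146.0], [281.0, 146.0], [281.0, 154.0], [256.0, 154.0]]
[165 153  19   9 126] [[165.0, 153.0], [183.0, 153.0], [183.0, 161.0], [165.0, 161.0]]
[ 257  163   28   54 1273] [[256.5, 163.89999389648438], [281.0, 162.3000030517578], [284.5, 215.39999389648438], [260.1000061035156, 217.0]]
[168 169  23  51 811] [[167.10000610351562, 169.10000610351562], [183.0, 166.6999969482422], [190.89999389648438, 218.1999969482422], [175.0, 220.6999969482422]]
```

View pics/w2c.png

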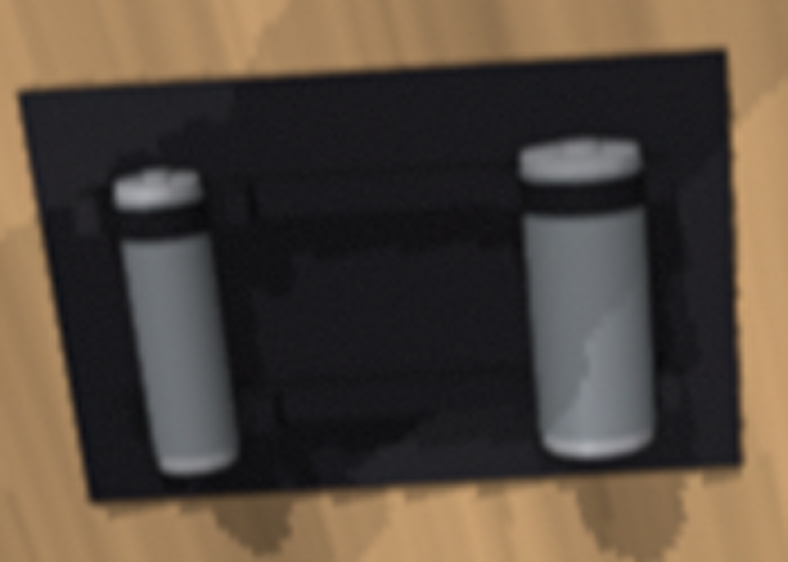

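```bash
python3 - <<'E'
from h import *
import pickle
im=pickle.load(open("w2.pkl","rb"))
z=lambda p:[p[0]/4.5+140-.4,p[1]/4.5+115-.4]
P=lambda p,h: plane(im,[z(p)],h)[0]
Q=np.array([P(p,.004) for p in [(20,92),(724,50),(742,465),(92,500)]])
print(Q.round(4).tolist(),Q.mean(0),[np.linalg.norm(Q[i]-Q[i-1]).round(4) for i in range(4)])
for i in range(4):
    d=Q[i]-Q[i-1]; print(np.degrees(np.arctan2(d[1],d[0])).round(2))
a=P((582.5,175),.0264); b=P((598.5,437),.0264); d=(a-b)/np.linalg.norm(a-b); print("axis",a,b,np.degrees(np.arctan2(d[1],d[0])))
f=P((598,458),.0394); print("flat top rim",f, f+.032*d)
l=P((532,310),.0264); r=P((649,310),.0264); print("dia",np.linalg.norm(l-r))
c=Q.mean(0); n=np.array([d[1],-d[0],0]); print("from caddy",c+.046*n)
bt=P((585,140),.0264+.0045); print("button",bt, bt-.0335*d)
E
```

```text
[[0.4787, 0.3065, 0.004], [0.6338, 0.2812, 0.004], [0.6187, 0.1843, 0.004], [0.463, 0.2101, 0.004]] [0.54855142 0.24553954 0.004     ] [np.float64(0.0977), np.float64(0.1571), np.float64(0.0981), np.float64(0.1579)]
80.73
-9.26
-98.82
170.57
axis [0.59807975 0.26458093 0.0264    ] [0.58832718 0.20635245 0.0264    ] 80.49189523899788
flat top rim [0.58822377 0.20602942 0.0394    ] [0.59350975 0.23758981 0.0394    ]
dia 0.02558995991364787
from caddy [0.59391949 0.23794093 0.004     ]
button [0.6004675 0.2722907 0.0309   ] [0.59493373 0.23925091 0.0309    ]
```

```bash
python3 -m handwheel '[{"xyz":[-0.5,0.75,-3.5],"angular":[1.4,0.4,3.5]},{"xyz":[0,0,-3.5],"angular":[0,0,0]},{"xyz":[0,0,-3],"angular":[0,0,0]},{"xyz":[0,0,0],"angular":[0,0,0]}]';  python3 - <<'E'
from h import *
p,M,s=tool(); print(p,M.round(4).tolist())
im=get_image("wrist"); cv2.imwrite("pics/w3.png",im["pixels"])
import pickle; pickle.dump(im,open("w3.pkl","wb"))
E
```

```text
time: 2.73
position: [0.5977, 0.2296, 0.0716]
tool_rot: [0.126, 1.564, -0.132]
ft_force: [-1.3, -1.6, -0.6]
grip_width: 0.689
[0.59767632 0.22957273 0.07158945] [[0.0022, 0.1639, 0.9865], [-0.0039, 0.9865, -0.1639], [-1.0, -0.0035, 0.0028]]
```

View pics/w3.png

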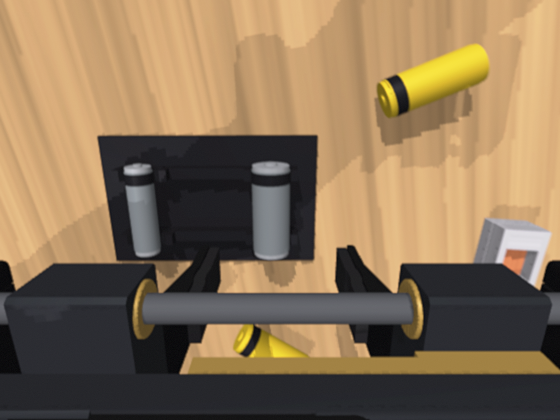

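```bash
python3 - <<'E'
from h import *
import pickle
im=pickle.load(open("w3.pkl","rb")); a=im["pixels"]
hsv=cv2.cvtColor(a,cv2.COLOR_BGR2HSV)
w=hsv[140:270,230:310]; m=((w[...,2]>80)&(w[...,1]<80)).astype(np.uint8)
n,l,st,cc=cv2.connectedComponentsWithStats(m)
for i in range(1,n):
    if st[i,4]>60: print((st[i]+[230,140,0,0,0]).tolist())
def edge(row):
    k=np.flatnonzero(m[row-140]); return k[0]+230-.5,k[-1]+230+.5
pts=[]
for r in (192,205,220,235,245):
    e=edge(r); q=plane(im,[[e[0],r],[e[1],r]],.0264); pts.append(q.mean(0)); print(r,e,q.mean(0).round(4),np.linalg.norm(q[0]-q[1]).round(4))
d=pts[-1]-pts[0]; print(np.degrees(np.arctan2(-d[1],-d[0])))
cv2.imwrite("pics/w3c.png",cv2.resize(a[150:270,225:320],None,fx=5,fy=5,interpolation=cv2.INTER_CUBIC))
E
```

```text
[252, 161, 38, 15, 463]
[252, 185, 37, 76, 2599]
192 (np.float64(251.5), np.float64(288.5)) [0.5956 0.2512 0.0264] 0.0255
205 (np.float64(252.5), np.float64(288.5)) [0.5943 0.2419 0.0264] 0.0251
220 (np.float64(252.5), np.float64(288.5)) [0.5925 0.231  0.0264] 0.0255
235 (np.float64(253.5), np.float64(288.5)) [0.5909 0.2197 0.0264] 0.0251
245 (np.float64(253.5), np.float64(288.5)) [0.5896 0.212  0.0264] 0.0253
81.25746289732878
```

View pics/w3c.png

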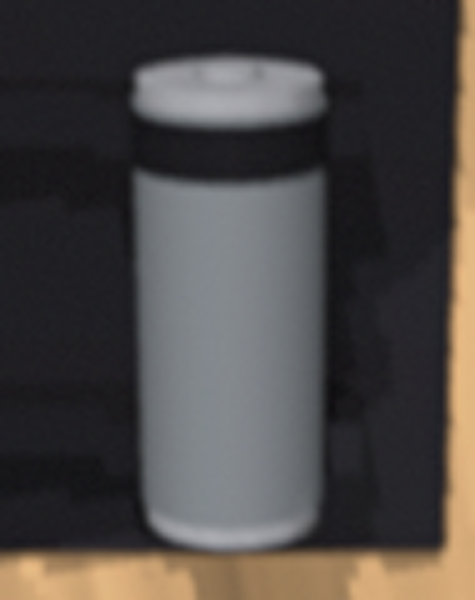

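```bash
python3 - <<'E'
from h import *
import pickle
im=pickle.load(open("w3.pkl","rb"))
d=np.array([np.cos(np.radians(81)),np.sin(np.radians(81)),0])
f=plane(im,[[271,259]],.0394)[0]; print(f,f+.032*d)
b=plane(im,[[270.5,161.0]],.0264-.013*0)[0]; print(b,b-.032*d); 
b=plane(im,[[270.5,168]],.0394)[0]; print(b,b-.032*d); 
print(tool()[0])
E
```

```text
[0.5889248  0.20720673 0.0394    ] [0.5939307  0.23881276 0.0394    ]
[0.59956529 0.27231249 0.0264    ] [0.59455939 0.24070646 0.0264    ]
[0.59938474 0.27002987 0.0394    ] [0.59437884 0.23842384 0.0394    ]
[0.59957679 0.2296359  0.07458465]
```

```bash
python3 -m handwheel '[{"xyz":[-0.55,0.9,-1.5],"angular":[0.2,0.1,0.5]},{"xyz":[0,0,0],"angular":[0,0,0]},{"xyz":[0,0,0],"angular":[0,0,0]}]';  python3 - <<'E'
from h import *
p,M,s=tool(); print(p,M.round(4).tolist())
E
```

```text
time: 3.03
position: [0.5988, 0.2336, 0.0649]
tool_rot: [0.129, 1.556, -0.129]
ft_force: [0.8, -1.1, 1.0]
grip_width: 0.69
[0.59880546 0.23359484 0.06494779] [[0.0107, 0.1639, 0.9864], [-0.0012, 0.9865, -0.1639], [-0.9999, 0.0006, 0.0107]]
```

```bash
python3 -m handwheel '[{"xyz":[-0.5,0.5,-1],"angular":[0,0.6,0.5]},{"xyz":[-0.25,0.25,-0.5],"angular":[0,0,0]},{"xyz":[0,0,0],"angular":[0,0,0]}]';  python3 - <<'E'
from h import *
p,M,s=tool(); print(p,M.round(4).tolist()); get_image("wrist"); p,M,s=tool(); print(p,M.round(4).tolist());
E
```

```text
time: 3.28
position: [0.5951, 0.2401, 0.0546]
tool_rot: [0.125, 1.56, -0.125]
ft_force: [0.1, -0.3, 0.6]
grip_width: 0.694
[0.59505486 0.24008808 0.05464444] [[0.0075, 0.1587, 0.9873], [-0.0005, 0.9873, -0.1587], [-1.0, 0.0007, 0.0075]]
[0.59543174 0.23999249 0.05497089] [[0.0081, 0.1588, 0.9873], [-0.0004, 0.9873, -0.1588], [-1.0, 0.0009, 0.008]]
```

```bash
python3 -m handwheel '[{"xyz":[-0.1,-0.15,-1.5],"angular":[0,0.5,0.3]},{"xyz":[-0.1,-0.05,-1.5],"angular":[0,0.3,0]},{"xyz":[0,0,-0.9],"angular":[0,0,0]},{"xyz":[0,0,-0.2],"angular":[0,0,0]},{"xyz":[0,0,0],"angular":[0,0,0]}]';  python3 - <<'E'
from h import *
p,M,s=tool(); print(p,M.round(4).tolist())
E
```

```text
time: 3.75
position: [0.5934, 0.2374, 0.0098]
tool_rot: [0.12, 1.574, -0.122]
ft_force: [0.3, 0.8, -0.0]
grip_width: 0.685
[0.59335842 0.23735775 0.00979997] [[-0.007, 0.1531, 0.9882], [-0.0009, 0.9882, -0.1531], [-1.0, -0.002, -0.0068]]
```

```bash
python3 -m handwheel '[{"xyz":[0,0,0],"angular":[0,-0.4,0]},{"xyz":[0,0,0],"angular":[0,0,0]},{"xyz":[0,0,0],"angular":[0,0,0]},{"xyz":[0,0,0],"angular":[0,0,0]},{"xyz":[0,0,0],"angular":[0,0,0]}]' 2.2 45;  python3 - <<'E'
from h import *
p,M,s=tool(); print(p,M.round(4).tolist(),s["ft_force"],s["torque"],s["grip_width"]*87)
E
```

```text
time: 4.17
position: [0.5931, 0.2376, 0.0096]
tool_rot: [0.12, 1.567, -0.121]
ft_force: [0.1, 0.6, -0.0]
grip_width: 0.397
[0.59314743 0.2376343  0.00957182] [[0.0001, 0.1528, 0.9883], [-0.0007, 0.9883, -0.1528], [-1.0, -0.0007, 0.0002]] [ 0.1109505   0.64144306 -0.01675811] [-0.0072414  -0.08038512 -0.04971306] 34.52847488086232
```

```bash
python3 -m handwheel '[{"xyz":[0,0,0],"angular":[0,0,0]},{"xyz":[0,0,0],"angular":[0,0,0]},{"xyz":[0,0,0],"angular":[0,0,0]},{"xyz":[0,0,0],"angular":[0,0,0]}]';  python3 - <<'E'
from h import *
p,M,s=tool(); print(p,M.round(4).tolist(),s["ft_force"],s["torque"],s["grip_width"]*87)
E
```

```text
time: 4.5
position: [0.594, 0.238, 0.0109]
tool_rot: [0.12, 1.565, -0.12]
ft_force: [-0.3, 1.1, 0.5]
grip_width: 0.258
[0.59401154 0.23800848 0.01087798] [[0.0023, 0.1527, 0.9883], [-0.0002, 0.9883, -0.1527], [-1.0, 0.0002, 0.0023]] [-0.29253151  1.06616674  0.50739111] [-0.00234869 -0.1017809  -0.0020916 ] 22.451965808505097
```

```bash
python3 - <<'E'
from h import *
im=get_image("wrist"); cv2.imwrite("pics/w4.png",im["pixels"]);im=get_image("scene"); cv2.imwrite("pics/s4.png",cv2.resize(im["pixels"][260:360,270:430],None,fx=5,fy=5,interpolation=cv2.INTER_CUBIC))
print(tool()[2]["grip_width"])
E
```

```text
0.25543843506255726
```

View pics/w4.png

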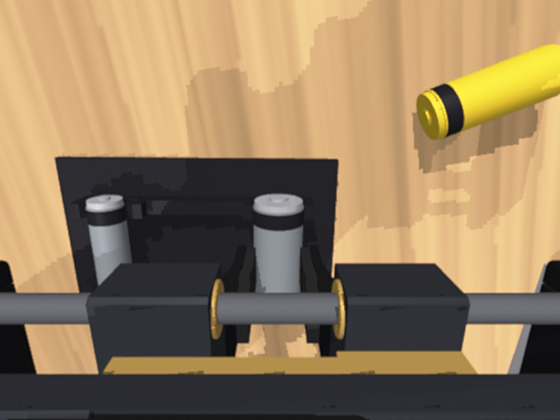

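View pics/s4.png

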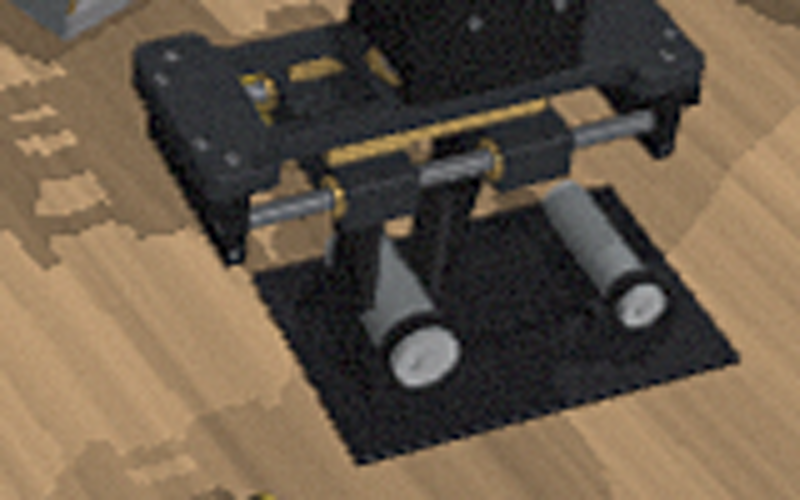

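```bash
python3 -m handwheel '[{"xyz":[0,0,0],"angular":[0,0,0]},{"xyz":[0,0,0],"angular":[0,0,0]},{"xyz":[0,0,1.5],"angular":[0,0,0]},{"xyz":[0,0,3],"angular":[0,0,0]},{"xyz":[0,0,3],"angular":[0,0,0]}]' 1.0 45;  python3 -m handwheel '[{"xyz":[0,0,3],"angular":[0,0,0]},{"xyz":[0,0,3],"angular":[0,0,0]},{"xyz":[0,0,0],"angular":[0,0,0]}]';python3 - <<'E'
from h import *
im=get_image("wrist"); cv2.imwrite("pics/w5.png",im["pixels"]);
import pickle; pickle.dump(im,open("w5.pkl","wb"))
p,M,s=tool(); print(p,M.round(4).tolist(),s["ft_force"],s["torque"],s["grip_width"]*87)
E
```

```text
time: 5.02
position: [0.5895, 0.2357, 0.0818]
tool_rot: [0.117, 1.576, -0.124]
ft_force: [0.4, 0.7, 0.2]
grip_width: 0.121
time: 5.27
position: [0.5913, 0.2373, 0.15]
tool_rot: [0.119, 1.57, -0.121]
ft_force: [0.5, 1.0, 1.6]
grip_width: 0.118
[0.5902185  0.23661033 0.1473224 ] [[-0.0058, 0.1521, 0.9883], [-0.0025, 0.9884, -0.1522], [-1.0, -0.0033, -0.0053]] [ 1.06809934 -0.31599782  0.17132028] [-0.01531504 -0.09885683  0.01657474] 9.809139922638524
```

View pics/w5.png

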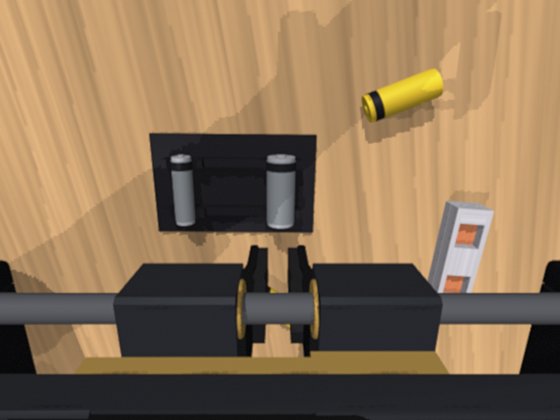

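```bash
python3 - <<'E'
from h import *
im=get_image("scene"); 
cr=lambda P:((proj(im,P)-[270,260])*5).round(0).tolist()
c=np.array([.594,.238,.0109]); z=np.array([.9883,-.1527,0]); y=np.array([.1527,.9883,0])
for nm,P in dict(tcp=c,farfinger=c+z*.011,far_outer=c+z*.026,near=c-z*.011,near_outer=c-z*.026,cellmid=[.594,.238,.0264],button=np.array([.594,.238,.0264])+.0335*y,flat=np.array([.594,.238,.0264])-.032*y,celltop=[.594,.238,.0394]).items(): print(nm,cr([P]))
cv2.imwrite("pics/s5.png",cv2.resize(im["pixels"][260:360,270:430],None,fx=5,fy=5,interpolation=cv2.INTER_CUBIC))
im=get_image("top"); cv2.imwrite("pics/t5.png",cv2.resize(im["pixels"][170:270,100:260],None,fx=5,fy=5,interpolation=cv2.INTER_CUBIC))
print(proj(im,[tool()[0]]))
E
```

```text
tcp [[384.0, 324.0]]
farfinger [[358.0, 331.0]]
far_outer [[321.0, 340.0]]
near [[410.0, 317.0]]
near_outer [[445.0, 308.0]]
cellmid [[388.0, 295.0]]
button [[428.0, 358.0]]
flat [[351.0, 237.0]]
celltop [[391.0, 270.0]]
[[143.5664611  205.90748516]]
```

View pics/s5.png

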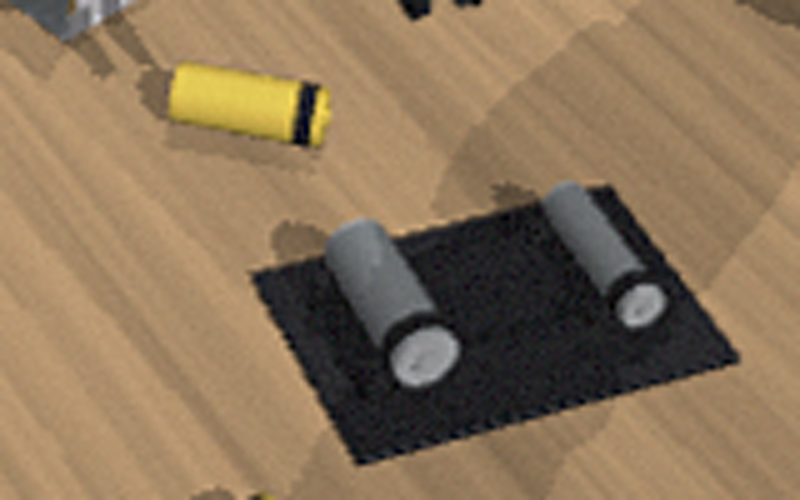

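View pics/t5.png

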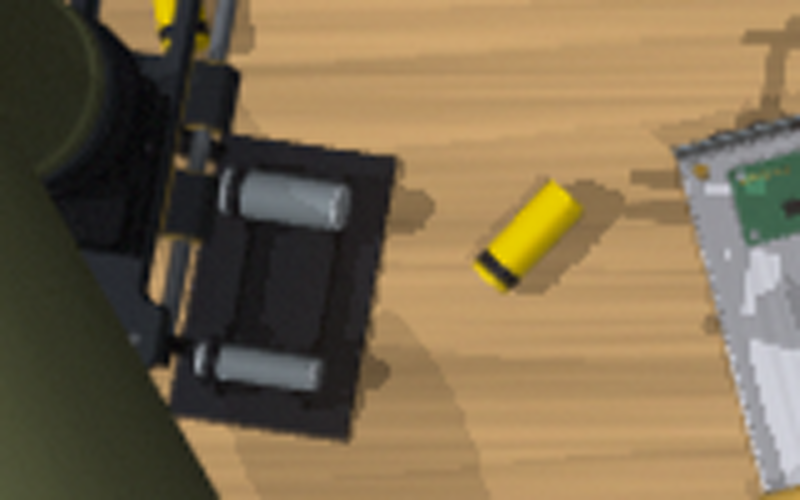

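```bash
python3 - <<'E'
import cv2,numpy as np
a=cv2.imread("pics/w4.png")[185:305,215:345]; b=cv2.imread("pics/w5.png")[225:305,215:345]
cv2.imwrite("pics/w45.png",cv2.resize(np.vstack([a,b[:,:]]),None,fx=3,fy=3,interpolation=cv2.INTER_CUBIC))
cv2.imwrite("pics/w4g.png",np.clip(cv2.resize(a,None,fx=5,fy=5,interpolation=cv2.INTER_CUBIC).astype(int)*2,0,255).astype(np.uint8))
E
```

```text
(no output)
```

View pics/w4g.png

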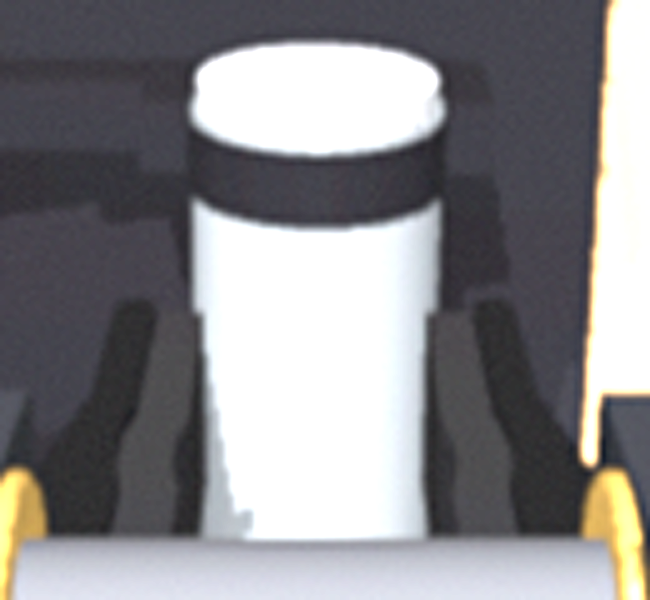

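View pics/w45.png

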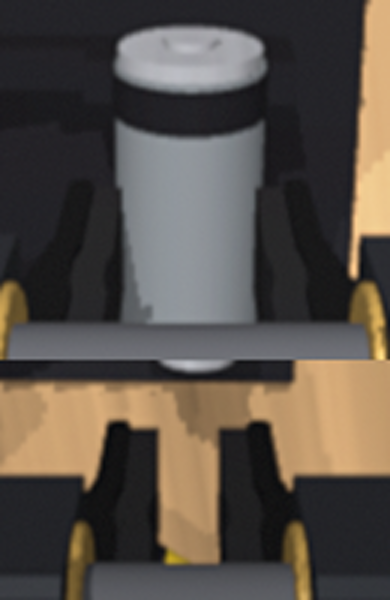

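```bash
cat > cell.py <<'E'
from h import *
def meas(im,box):
    x0,y0,x1,y1=box; a=im["pixels"]; hsv=cv2.cvtColor(a,cv2.COLOR_BGR2HSV)[y0:y1,x0:x1]
    m=((hsv[...,2]>80)&(hsv[...,1]<80)).astype(np.uint8)
    n,l,st,cc=cv2.connectedComponentsWithStats(m); i=1+np.argmax(st[1:,4]); m=l==i
    rows=np.arange(st[i,1]+6,st[i,1]+st[i,3]-8)
    ps=[]
    for r in rows:
        k=np.flatnonzero(m[r]); ps.append(plane(im,[[k[0]+x0-.5,r+y0],[k[-1]+x0+.5,r+y0]],.0264))
    ps=np.array(ps); mid=ps.mean(1); w=np.linalg.norm(ps[:,0]-ps[:,1],axis=1).mean()
    vx,vy,cx,cy=cv2.fitLine(mid[:,:2].astype(np.float32),cv2.DIST_L2,0,1e-4,1e-4).ravel()
    if vy<0: vx,vy=-vx,-vy
    bot=st[i,1]+st[i,3]-.5+y0; k=np.flatnonzero(m[st[i,1]+st[i,3]-3]); col=(k[0]+k[-1])/2+x0
    f=plane(im,[[col,bot]],.0394)[0]
    d=np.array([vx,vy]); t=(f[:2]-[cx,cy])@d
    c=np.array([cx,cy])+d*(t+.032)
    print("box",st[i],"dia",w,"angle",np.degrees(np.arctan2(vy,vx)),"centre",c)
    return c
E
python3 - <<'E'
from cell import *
import pickle
for n,b in (("w2",(240,130,305,225)),("w3",(235,140,310,262)),("w5",(245,135,310,232))): meas(pickle.load(open(n+".pkl","rb")),b)
print(tool()[0])
E
```

```text
box [  17   33   28   54 1273] dia 0.024029970128392315 angle 80.81877 centre [0.59279504 0.23763795]
box [  17   45   37   76 2599] dia 0.02524886406298676 angle 80.73453 centre [0.59362294 0.23770624]
box [  22   37   27   57 1480] dia 0.024903161486904548 angle 80.64571 centre [0.59294873 0.23856779]
[0.58804136 0.23502619 0.14301286]
```

```bash
python3 -m handwheel '[{"xyz":[0.3,0.2,-2.5],"angular":[0,-0.3,0]},{"xyz":[0.2,0.1,-3],"angular":[0,0,0]},{"xyz":[0.1,0.1,-2],"angular":[0,0,0]},{"xyz":[0,0,-0.5],"angular":[0,0,0]},{"xyz":[0,0,0],"angular":[0,0,0]}]' 5 45;  python3 - <<'E'
from h import *
p,M,s=tool(); print(p,M.round(4).tolist(),s["grip_width"]*87)
E
```

```text
time: 5.83
position: [0.5901, 0.2366, 0.0533]
tool_rot: [0.112, 1.582, -0.128]
ft_force: [0.1, -0.1, 0.1]
grip_width: 0.41
[0.59006927 0.23656274 0.05329604] [[-0.0153, 0.1521, 0.9883], [-0.009, 0.9883, -0.1522], [-0.9998, -0.0112, -0.0138]] 35.69126658934534
```

```bash
python3 -m handwheel '[{"xyz":[0.4,0.2,0],"angular":[0.6,-1,0]},{"xyz":[0.2,0.1,-0.6],"angular":[0,0,0]},{"xyz":[0,0,-1.5],"angular":[0,0,0]},{"xyz":[0,0,-1.5],"angular":[0,0,0]},{"xyz":[0,0,-0.2],"angular":[0,0,0]}]';  python3 - <<'E'
from h import *
p,M,s=tool(); print(p,M.round(4).tolist(),s["grip_width"]*87)
E
```

```text
time: 6.25
position: [0.5986, 0.2405, 0.0164]
tool_rot: [0.124, 1.56, -0.116]
ft_force: [0.1, 0.1, -1.7]
grip_width: 0.573
[0.59860164 0.24045192 0.01640819] [[0.0081, 0.1527, 0.9882], [0.0042, 0.9883, -0.1527], [-1.0, 0.0054, 0.0074]] 49.8593661233938
```

```bash
python3 -m handwheel '[{"xyz":[-0.5,-0.25,-0.7],"angular":[-0.3,0.5,0]},{"xyz":[-0.2,-0.1,-0.2],"angular":[0,0,0]},{"xyz":[0,0,0],"angular":[0,0,0]}]';  python3 - <<'E'
from h import *
p,M,s=tool(); print(p,M.round(4).tolist(),s["grip_width"]*87)
E
```

```text
time: 6.5
position: [0.5924, 0.2372, 0.0087]
tool_rot: [0.12, 1.566, -0.121]
ft_force: [0.7, 0.2, 0.3]
grip_width: 0.573
[0.59244711 0.23722332 0.00868339] [[0.0013, 0.153, 0.9882], [-0.0004, 0.9882, -0.153], [-1.0, -0.0002, 0.0014]] 49.82679868301191
```

Now close fully, watching the width.

```bash
python3 -m handwheel '[{"xyz":[0.05,0,0],"angular":[0,0,0]},{"xyz":[0,0,0],"angular":[0,0,0]},{"xyz":[0,0,0],"angular":[0,0,0]},{"xyz":[0,0,0],"angular":[0,0,0]},{"xyz":[0,0,0],"angular":[0,0,0]}]' 0 50; python3 -m handwheel '[{"xyz":[0,0,0],"angular":[0,0,0]},{"xyz":[0,0,0],"angular":[0,0,0]}]'; python3 -m handwheel '[{"xyz":[0,0,0],"angular":[0,0,0]},{"xyz":[0,0,0],"angular":[0,0,0]},{"xyz":[0,0,0],"angular":[0,0,0]}]'; python3 - <<'E'
from h import *
p,M,s=tool(); print(p,M.round(4).tolist(),s["grip_width"]*87)
E
```

```text
time: 6.92
position: [0.5947, 0.238, 0.0117]
tool_rot: [0.122, 1.562, -0.12]
ft_force: [0.5, 0.1, -0.1]
grip_width: 0.281
time: 7.08
position: [0.5945, 0.2384, 0.0135]
tool_rot: [0.122, 1.562, -0.12]
ft_force: [-7.0, -2.1, 22.1]
grip_width: 0.131
time: 7.33
position: [0.5954, 0.2399, 0.0175]
tool_rot: [0.122, 1.559, -0.119]
ft_force: [-0.1, -0.9, -0.2]
grip_width: 0.012
[0.59540645 0.23992743 0.01745992] [[0.0082, 0.1527, 0.9882], [0.0014, 0.9883, -0.1527], [-1.0, 0.0026, 0.0079]] 1.006313056130805
```

```bash
python3 - <<'E'
from h import *
im=get_image("scene"); cv2.imwrite("pics/s6.png",cv2.resize(im["pixels"][230:370,250:430],None,fx=4.3,fy=4.3,interpolation=cv2.INTER_CUBIC))
im=get_image("wrist"); cv2.imwrite("pics/w6.png",im["pixels"])
print(tool()[0])
E
```

```text
[0.59522114 0.23969217 0.01698434]
```

View pics/s6.png

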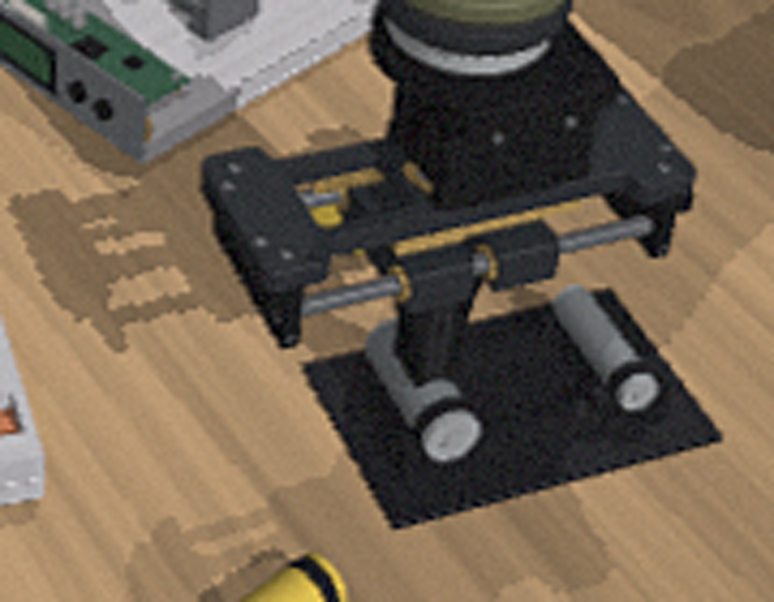

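View pics/w6.png

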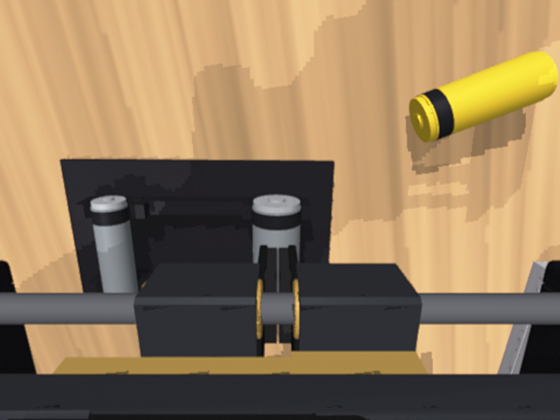

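```bash
python3 - <<'E'
from h import *
im=get_image("scene"); p,M,s=tool()
for dz in (0,.012,.018,.022,.026):
    q=proj(im,[p+[0,0,dz],p+[0,0,dz]+M[:,1]*.0095]); print(dz,((q-[250,230])*4.3).round(0).tolist())
b=cv2.resize(im["pixels"][290:335,330:370],None,fx=13,fy=13,interpolation=cv2.INTER_CUBIC); cv2.imwrite("pics/s7.png",np.clip(b.astype(int)*2,0,255))
for dz in (0,.012,.018,.022,.026):
    q=proj(im,[p+[0,0,dz],p+[0,0,dz]+M[:,1]*.0095]); print(dz,((q-[330,290])*13).round(0).tolist())
E
```

```text
0 [[417.0, 401.0], [427.0, 416.0]]
0.012 [[420.0, 382.0], [430.0, 397.0]]
0.018 [[421.0, 372.0], [431.0, 387.0]]
0.022 [[422.0, 365.0], [432.0, 380.0]]
0.026 [[423.0, 359.0], [432.0, 374.0]]
0 [[222.0, 433.0], [251.0, 479.0]]
0.012 [[229.0, 374.0], [259.0, 420.0]]
0.018 [[233.0, 345.0], [262.0, 390.0]]
0.022 [[235.0, 325.0], [265.0, 370.0]]
0.026 [[238.0, 305.0], [267.0, 350.0]][ WARN:0@2.031] global loadsave.cpp:1063 imwrite_ Unsupported depth image for selected encoder is fallbacked to CV_8U.
```

View pics/s7.png

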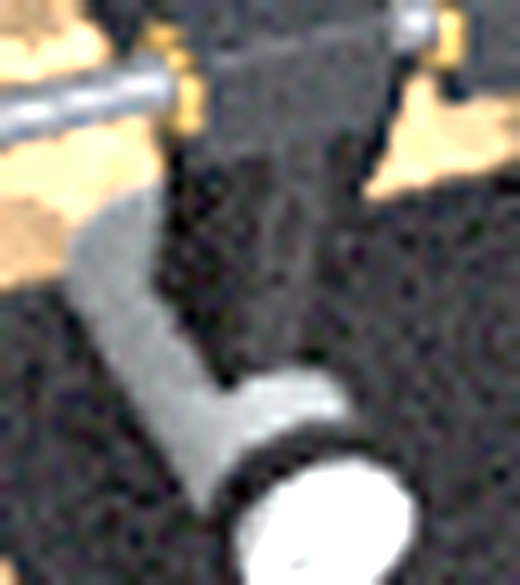

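```bash
python3 - <<'E'
from cell import *
import pickle
def axis(im,box,z):
    x0,y0,x1,y1=box; hsv=cv2.cvtColor(im["pixels"],cv2.COLOR_BGR2HSV)[y0:y1,x0:x1]
    m=((hsv[...,2]>80)&(hsv[...,1]<80)).astype(np.uint8)
    n,l,st,cc=cv2.connectedComponentsWithStats(m); i=1+np.argmax(st[1:,4]); m=l==i
    q=[]
    for r in range(st[i,1]+6,st[i,1]+st[i,3]-8):
        k=np.flatnonzero(m[r]); q.append([(k[0]+k[-1])/2+x0,r+y0])
    return plane(im,q,z)
for n,b1,b2 in (("w2",(240,130,305,225),(155,130,215,225)),("w3",(235,140,310,262),(115,150,180,262)),("w5",(245,135,310,232),(160,140,215,232))):
    im=pickle.load(open(n+".pkl","rb"))
    for dz in (0,-.01,-.02):
        A=axis(im,b1,.0264+dz);B=axis(im,b2,.0230+dz)
        d=(A[0]-A[-1]);d/=np.linalg.norm(d);nn=np.array([d[1],-d[0],0]); print(n,dz,((A.mean(0)-B.mean(0))@nn).round(4), end=" ; ")
    print()
E
```

```text
w2 0 0.092 ; w2 -0.01 0.0947 ; w2 -0.02 0.0975 ; 
w3 0 0.0922 ; w3 -0.01 0.0961 ; w3 -0.02 0.1001 ; 
w5 0 0.0916 ; w5 -0.01 0.0946 ; w5 -0.02 0.0975 ;
```

The wrist and scene cameras agree, and the 92 mm scale check is exact. The real fingertips end about 22 mm short of the reported TCP, so the pads had closed on the top of the can and slipped up off it. Redo the grasp about 22 mm lower.

```bash
python3 -m handwheel '[{"xyz":[-0.2,-0.2,2],"angular":[0,0.4,0]},{"xyz":[0,0,1],"angular":[0,0,0]},{"xyz":[0,0,0],"angular":[0,0,0]},{"xyz":[0,0,0],"angular":[0,0,0]},{"xyz":[0,0,0],"angular":[0,0,0]}]' 5 50; python3 -m handwheel '[{"xyz":[0,0,0],"angular":[0,0,0]},{"xyz":[0,0,0],"angular":[0,0,0]},{"xyz":[0,0,0],"angular":[0,0,0]},{"xyz":[0,0,0],"angular":[0,0,0]}]'; python3 - <<'E'
from h import *
p,M,s=tool(); print(p,M.round(4).tolist(),s["grip_width"]*87)
from cell import *
im=get_image("wrist"); meas(im,(225,140,310,255)); cv2.imwrite("pics/w8.png",im["pixels"])
E
```

```text
time: 7.9
position: [0.5919, 0.2365, 0.0448]
tool_rot: [0.121, 1.57, -0.121]
ft_force: [0.5, 0.2, -1.3]
grip_width: 0.293
time: 8.23
position: [0.5907, 0.236, 0.0424]
tool_rot: [0.12, 1.573, -0.122]
ft_force: [0.1, 1.1, 1.0]
grip_width: 0.555
[0.59067431 0.23600232 0.04240848] [[-0.0059, 0.1532, 0.9882], [-0.0009, 0.9882, -0.1532], [-1.0, -0.0018, -0.0057]] 48.24954143441352
box [  37   64   42   51 2015] dia 0.025770042916874795 angle 80.50154 centre [0.59707933 0.26093869]
```

View pics/w8.png

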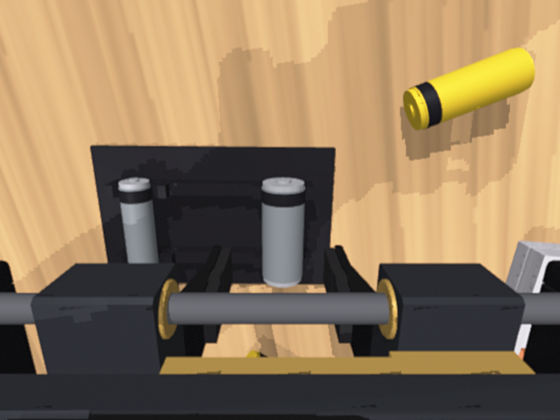

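```bash
python3 -m handwheel '[{"xyz":[0.3,0.2,-1.2],"angular":[0,-0.3,0]},{"xyz":[0.15,0.1,-1.5],"angular":[0,0,0]},{"xyz":[0,0,-1.2],"angular":[0,0,0]},{"xyz":[0,0,-0.2],"angular":[0,0,0]},{"xyz":[0,0,0],"angular":[0,0,0]}]'; python3 - <<'E'
from h import *
p,M,s=tool(); print(p,M.round(4).tolist(),s["grip_width"]*87)
E
```

```text
time: 8.7
position: [0.5946, 0.2389, -0.0045]
tool_rot: [0.119, 1.569, -0.122]
ft_force: [0.5, -0.4, 0.7]
grip_width: 0.576
[ 0.59462344  0.23892074 -0.00451516] [[-0.002, 0.153, 0.9882], [-0.0015, 0.9882, -0.153], [-1.0, -0.0018, -0.0017]] 50.141835626349206
```

```bash
python3 -m handwheel '[{"xyz":[-0.1,-0.1,-0.8],"angular":[0,0,0]},{"xyz":[0,0,-0.2],"angular":[0,0,0]},{"xyz":[0,0,0],"angular":[0,0,0]}]'; python3 - <<'E'
from h import *
p,M,s=tool(); print(p,M.round(4).tolist(),s["ft_force"])
E
```

```text
time: 8.95
position: [0.5927, 0.2377, -0.0167]
tool_rot: [0.119, 1.571, -0.122]
ft_force: [0.0, 0.1, 0.5]
grip_width: 0.577
[ 0.59270561  0.23772248 -0.01668978] [[-0.004, 0.1528, 0.9882], [-0.0019, 0.9883, -0.1528], [-1.0, -0.0025, -0.0036]] [0.00466009 0.0667659  0.52609079]
```

```bash
python3 -m handwheel '[{"xyz":[0.1,0,0.3],"angular":[0,-0.2,0]},{"xyz":[0,0,0.1],"angular":[0,0,0]},{"xyz":[0,0,0],"angular":[0,0,0]},{"xyz":[0,0,0],"angular":[0,0,0]},{"xyz":[0,0,0],"angular":[0,0,0]}]' 0 50;python3 -m handwheel '[{"xyz":[0,0,0],"angular":[0,0,0]},{"xyz":[0,0,0],"angular":[0,0,0]}]'; python3 -m handwheel '[{"xyz":[0,0,0],"angular":[0,0,0]},{"xyz":[0,0,0],"angular":[0,0,0]},{"xyz":[0,0,0],"angular":[0,0,0]}]'; python3 - <<'E'
from h import *
p,M,s=tool(); print(p,M.round(4).tolist(),s["ft_force"],s["torque"])
E
```

```text
time: 9.37
position: [0.5943, 0.2382, -0.0107]
tool_rot: [0.12, 1.566, -0.122]
ft_force: [-1.2, -0.4, -0.0]
grip_width: 0.285
time: 9.53
position: [0.5943, 0.2382, -0.0105]
tool_rot: [0.12, 1.566, -0.121]
ft_force: [-0.5, -0.5, -0.5]
grip_width: 0.286
time: 9.78
position: [0.5943, 0.238, -0.0107]
tool_rot: [0.12, 1.566, -0.122]
ft_force: [-0.9, -0.6, 1.4]
grip_width: 0.286
[ 0.59431399  0.23799851 -0.01071961] [[0.0016, 0.153, 0.9882], [-0.0014, 0.9882, -0.153], [-1.0, -0.0012, 0.0018]] [-0.90721559 -0.62506041  1.37247217] [-0.00061014  0.01323156  0.07714214]
```

```bash
python3 -m handwheel '[{"xyz":[0,0,1],"angular":[0,0,0]},{"xyz":[0,0,2],"angular":[0,0,0]},{"xyz":[0,0,2.5],"angular":[0,0,0]},{"xyz":[0,0,2.5],"angular":[0,0,0]},{"xyz":[0,0,1],"angular":[0,0,0]}]';python3 -m handwheel '[{"xyz":[0,0,0.5],"angular":[0,0,0]},{"xyz":[0,0,0],"angular":[0,0,0]}]'; python3 - <<'E'
from h import *
import pickle
p,M,s=tool(); print(p,M.round(4).tolist(),s["ft_force"],s["torque"])
im=get_image("wrist"); cv2.imwrite("pics/w9.png",im["pixels"]); pickle.dump(im,open("w9.pkl","wb"))
E
```

```text
time: 10.2
position: [0.5906, 0.2365, 0.0803]
tool_rot: [0.117, 1.574, -0.123]
ft_force: [0.8, 0.1, -0.6]
grip_width: 0.29
time: 10.37
position: [0.5926, 0.2373, 0.0891]
tool_rot: [0.118, 1.568, -0.122]
ft_force: [0.9, -0.4, -0.5]
grip_width: 0.283
[0.59255052 0.23733701 0.08913787] [[-0.0009, 0.1525, 0.9883], [-0.0022, 0.9883, -0.1525], [-1.0, -0.0024, -0.0006]] [ 0.93436037 -0.40979755 -0.51023316] [ 0.03959067 -0.06000527 -0.00957756]
```

View pics/w9.png

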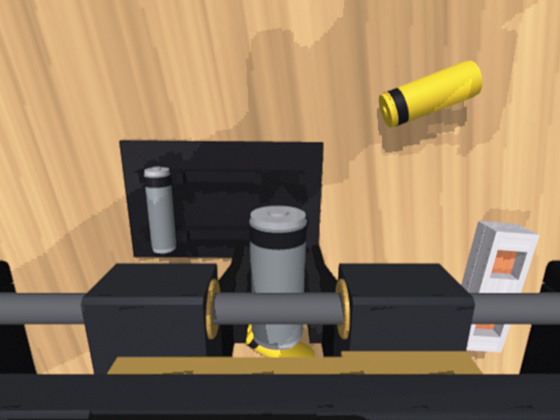

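```bash
python3 - <<'E'
from h import *
import pickle
im=pickle.load(open("w9.pkl","rb"))
a=im["pixels"][195:360,225:330]; cv2.imwrite("pics/w9c.png",cv2.resize(a,None,fx=3.6,fy=3.6,interpolation=cv2.INTER_CUBIC))
p=np.array([0.59255,.237337,.089138]); M=np.array([[-0.0009,0.1525,0.9883],[-0.0022,0.9883,-0.1525],[-1.0,-0.0024,-0.0006]])
for y0 in (-.003,0,.003):
  for tl in (0,3):
    t=np.radians(tl); ax=np.array([-np.sin(t),np.cos(t),0]); up=np.array([-np.cos(t),-np.sin(t),0]); c=np.array([-.0371,y0,0])
    pts=[c+ax*.0335, c+ax*.0335+up*.0045, c+ax*.032+up*.013, c+ax*.032-up*.013, c-ax*.032+up*.013]
    q=proj(im,[p+M@v for v in pts]); print(y0,tl,((q-[225,195])*3.6)[:,1].round(1))
E
```

```text
-0.003 0 [ 81.6  93.5 129.9  61.3 585.8]
-0.003 3 [ 86.5 100.5 141.   60.6 580.7]
0 0 [ 58.9  70.2 105.6  40.2 566.8]
0 3 [ 63.6  77.  116.5  39.3 561.9]
0.003 0 [ 36.   46.6  81.   18.9 547.6]
0.003 3 [ 40.4  53.2  91.7  17.8 542.8]
```

View pics/w9c.png

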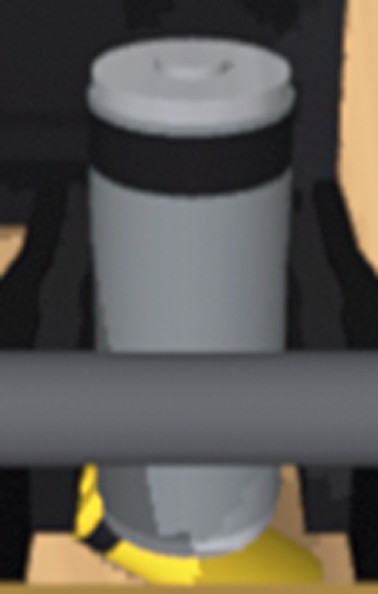

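```bash
cat > plan.py <<'E'
import numpy as np
# cell outline, cell frame origin flat face centre: (along, lateral)
P=np.array([(0,-13),(64,-13),(64,-4.5),(65.5,-4.5),(65.5,4.5),(64,4.5),(64,13),(0,13)],float)
O=np.vstack([np.linspace(P[i],P[(i+1)%8],60,endpoint=False) for i in range(8)])
def need(th,fz):
    """largest flat-face-centre x so no outline point within lip (x>27.5 & 14.5<z<17.5); returns fx,xs"""
    c,s=np.cos(th),np.sin(th)
    X=O[:,0]*c-O[:,1]*s; Z=fz+O[:,0]*s+O[:,1]*c
    k=(Z>14.3)&(Z<17.7)
    fx=27.5-X[k].max() if k.any() else 99
    # face x at z=4.5 relative fx
    h=(4.5-fz)/c
    h=np.clip(h,-13,13)
    return fx, fx-h*s
if __name__=="__main__":
    print("rows theta, cols fz: xs(spring end)")
    fzs=[0,1,2,3,4,6,8,10,12]
    for d in (36,33,30,27,24,21,18,15,12,10,8,6,5,4,3,2,1,0):
        print(d,*[ "%6.1f"%min(need(np.radians(d),f)[1],9) for f in fzs])
E
python3 plan.py
```

```text
rows theta, cols fz: xs(spring end)
36  -22.2  -19.8  -17.3  -15.7  -13.3   -9.3   -5.2   -1.2    3.7
33  -26.3  -23.9  -21.5  -19.9  -17.5  -12.6   -8.6   -4.6    0.2
30  -31.5  -29.1  -26.6  -24.2  -21.8  -17.9  -13.0   -8.2   -3.3
27  -37.7  -35.3  -32.9  -30.5  -28.1  -23.3  -17.5  -12.7   -7.8
24  -38.1  -37.8  -37.4  -36.9  -34.5  -29.7  -24.0  -19.2  -13.4
21  -37.3  -37.3  -37.3  -37.3  -37.1  -36.3  -32.6  -25.8  -20.1
18  -37.6  -37.3  -36.6  -36.6  -36.6  -36.6  -36.2  -35.6  -28.9
15  -37.7  -37.7  -37.6  -37.3  -37.1  -36.1  -36.1  -36.1  -35.7
12  -37.4  -37.4  -37.3  -37.4  -37.4  -37.2  -36.8  -35.8  -35.8
10  -37.3  -37.3  -37.3  -37.3  -37.3  -37.3  -37.2  -36.8  -35.7
8  -35.7  -37.2  -37.3  -37.3  -37.3  -37.3  -37.2  -37.2  -36.9
6  -35.8  -35.8  -35.8  -37.3  -37.3  -37.3  -37.3  -37.3  -37.3
5  -35.9  -35.9  -35.9  -35.9  -35.9  -37.4  -37.4  -37.4  -37.4
4  -36.0  -36.0  -36.0  -36.0  -36.0  -37.5  -37.5  -37.5  -37.5
3  -36.1  -36.1  -36.1  -36.1  -36.1  -36.1  -37.6  -37.6  -37.6
2  -36.2  -36.2  -36.2  -36.2  -36.2  -36.2  -37.7  -37.7  -37.7
1    9.0  -36.3  -36.3  -36.3  -36.3  -36.3  -36.3  -37.8  -37.8
0    9.0    9.0  -36.5  -36.5  -36.5  -36.5  -36.5  -38.0  -38.0
```

```bash
cat > nav.py <<'E'
from h import *
import sys
S=np.array([.5252,-.0847,.027]); A=np.radians(104.2)
u=np.array([np.cos(A),np.sin(A),0]); w=np.array([0,0,1.]); zt=np.array([np.sin(A),-np.cos(A),0])  # zt = -y_seat
CT=np.array([-.0371,.0005,0]); TL=1.5   # cell centre in tool frame, cell tilt over tool (deg)
def cur():
    p,M,s=tool(); C=p+M@CT; r=C-S
    th=np.degrees(np.arctan2(M[2,1],M[:,1]@u))+TL; t=np.radians(th)
    cx,cy,cz=r@u*1e3,-(r@zt)*1e3,r[2]*1e3
    fx,fz=cx-32*np.cos(t),cz-32*np.sin(t)
    f=np.array(s["ft_force"])
    xs=fx-(4.5-fz)/np.cos(t)*np.sin(t)
    print("t%.2f th%.1f fx%.1f fz%.1f y%.1f | xs%.1f cx%.1f cz%.1f F(x,y,z) %.1f %.1f %.1f grip %.1f"%(s["time"],th,fx,fz,cy,xs,cx,cz,f@u,-(f@zt),f[2],s["grip_width"]*87))
    return p,M,s,C
def goto(th,fx,fz,y=0):
    p,M,s,C=cur(); t=np.radians(th); tt=np.radians(th-TL)
    Cw=S+u*(fx+32*np.cos(t))*1e-3+w*(fz+32*np.sin(t))*1e-3-zt*y*1e-3
    yt=np.cos(tt)*u+np.sin(tt)*w; xt=np.sin(tt)*u-np.cos(tt)*w
    Mt=np.c_[xt,yt,zt]
    P=Cw-Mt@CT; rv=R.from_matrix(Mt@M.T).as_rotvec(degrees=True)
    print("  move cm",((P-p)*100).round(2),"ang deg",rv.round(2),"TCP",P.round(3))
if __name__=="__main__": goto(*map(float,sys.argv[1:]))
E
python3 nav.py 33 -22 60
```

```text
t10.42 th1.3 fx264.1 fz97.6 y-144.1 | xs266.3 cx296.1 cz98.4 F(x,y,z) -0.2 -0.8 -0.3 grip 24.9
  move cm [ -7.28 -29.88  -1.57] ang deg [31.84  1.42 22.35] TCP [ 0.519 -0.062  0.073]
```

```bash
python3 -m handwheel '[{"xyz":[-0.8,-3.3,0],"angular":[3.6,0.2,2.5]},{"xyz":[-0.8,-3.3,0],"angular":[3.6,0.2,2.5]},{"xyz":[-0.8,-3.3,0],"angular":[3.6,0.2,2.5]},{"xyz":[-0.8,-3.3,0],"angular":[3.6,0.2,2.5]},{"xyz":[-0.8,-3.3,0],"angular":[3.6,0.2,2.5]}]' 0 60; python3 nav.py 33 -22 60
```

```text
time: 10.83
position: [0.5413, 0.0944, 0.0852]
tool_rot: [0.17, 1.597, 0.354]
ft_force: [0.5, -0.8, -1.4]
grip_width: 0.285
t10.83 th20.8 fx128.1 fz82.0 y-58.9 | xs157.5 cx158.0 cz93.4 F(x,y,z) -0.9 -0.3 -1.4 grip 24.8
  move cm [ -2.19 -15.6   -1.26] ang deg [12.41  0.93  7.07] TCP [ 0.519 -0.062  0.073]
```

```bash
python3 -m handwheel '[{"xyz":[-0.6,-3.3,0],"angular":[2.9,0.2,1.6]},{"xyz":[-0.5,-3.3,0],"angular":[2.9,0.2,1.6]},{"xyz":[-0.5,-3.3,0],"angular":[2.9,0.2,1.6]},{"xyz":[-0.3,-3,0],"angular":[2.5,0.2,1.2]},{"xyz":[0,-0.5,0],"angular":[0,0,0]}]'; python3 nav.py 33 -22 40
```

```text
time: 11.25
position: [0.5142, -0.0588, 0.0766]
tool_rot: [0.256, 1.592, 0.591]
ft_force: [0.2, -1.3, -1.3]
grip_width: 0.282
t11.25 th32.4 fx-17.8 fz64.5 y4.5 | xs20.2 cx9.2 cz81.7 F(x,y,z) -1.3 0.1 -1.3 grip 24.6
  move cm [ 0.52 -0.28 -2.4 ] ang deg [ 0.76 -0.41  1.61] TCP [ 0.519 -0.062  0.053]
```

```bash
python3 -m handwheel '[{"xyz":[0.5,-0.3,-1],"angular":[0.8,-0.4,1.6]},{"xyz":[0.2,-0.1,-1],"angular":[0.2,0,0.6]},{"xyz":[0,0,0],"angular":[0,0,0]},{"xyz":[0,0,0],"angular":[0,0,0]}]'; python3 nav.py 33 -22 20; python3 - <<'E'
from h import *
im=get_image("wrist"); cv2.imwrite("pics/w10.png",im["pixels"])
import pickle; pickle.dump((im,)+tool()[:2],open("w10.pkl","wb"))
im=get_image("scene"); cv2.imwrite("pics/s10.png",cv2.resize(im["pixels"][120:290,210:400],None,fx=4,fy=3.5,interpolation=cv2.INTER_CUBIC))
E
```

```text
time: 11.58
position: [0.5185, -0.0684, 0.0497]
tool_rot: [0.249, 1.594, 0.628]
ft_force: [0.4, 0.5, -1.5]
grip_width: 0.286
t11.58 th33.5 fx-28.4 fz36.8 y2.3 | xs-7.1 cx-1.7 cz54.4 F(x,y,z) 0.4 -0.5 -1.5 grip 24.9
  move cm [ 0.09  0.67 -1.72] ang deg [-0.36 -0.5  -0.01] TCP [ 0.519 -0.062  0.033]
```

View pics/w10.png

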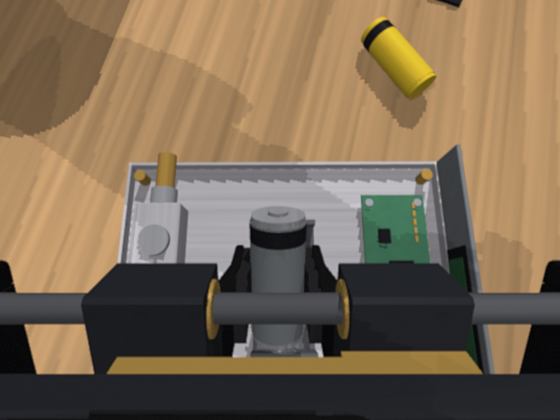

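View pics/s10.png

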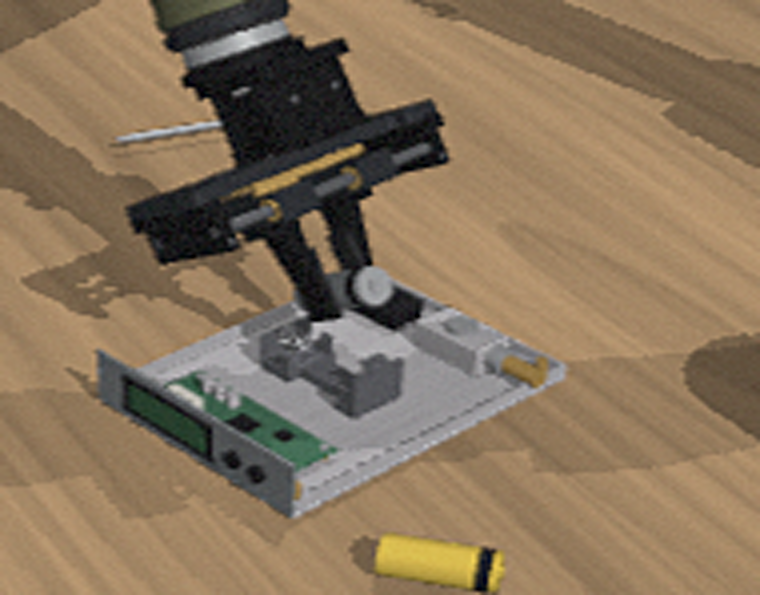

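```bash
python3 -m handwheel '[{"xyz":[0.2,0.8,-0.9],"angular":[-0.3,-0.5,0]},{"xyz":[0.1,0.3,-0.8],"angular":[0,0,0]},{"xyz":[0,0,0],"angular":[0,0,0]}]'; python3 nav.py 33 -22 8
```

```text
time: 11.93
position: [0.5221, -0.0532, 0.0346]
tool_rot: [0.235, 1.586, 0.628]
ft_force: [-0.7, 0.1, -0.7]
grip_width: 0.283
t11.93 th32.9 fx-14.4 fz22.2 y-4.7 | xs-3.0 cx12.4 cz39.6 F(x,y,z) 0.3 0.7 -0.7 grip 24.7
  move cm [-0.27 -0.84 -1.41] ang deg [ 0.06  0.18 -0.37] TCP [ 0.519 -0.062  0.021]
```

```bash
python3 -m handwheel '[{"xyz":[0,0,0],"angular":[0,0,0]}]'; python3 nav.py 33 -22 8;  python3 -m handwheel '[{"xyz":[-0.3,-0.8,0],"angular":[0,0,0]}]' | head -2; python3 -m handwheel '[{"xyz":[0,0,0],"angular":[0,0,0]}]' | head -2;  python3 -m handwheel '[{"xyz":[0,0,0],"angular":[0,0,0]}]' | head -2;python3 nav.py 33 -22 8
```

```text
time: 12.02
position: [0.522, -0.052, 0.0351]
tool_rot: [0.233, 1.586, 0.629]
ft_force: [1.2, 0.2, -1.0]
grip_width: 0.284
t12.02 th32.9 fx-13.3 fz22.6 y-5.0 | xs-1.6 cx13.6 cz40.0 F(x,y,z) -0.1 -1.2 -1.0 grip 24.7
  move cm [-0.26 -0.96 -1.45] ang deg [ 0.05  0.19 -0.48] TCP [ 0.519 -0.062  0.021]
time: 12.1
position: [0.5191, -0.0576, 0.0359]
time: 12.18
position: [0.5189, -0.06, 0.0358]
time: 12.27
position: [0.5191, -0.0603, 0.0363]
t12.27 th32.8 fx-20.7 fz23.9 y-0.2 | xs-8.2 cx6.2 cz41.2 F(x,y,z) 0.4 0.4 -1.0 grip 24.8
  move cm [ 0.02 -0.13 -1.57] ang deg [ 0.11  0.24 -0.59] TCP [ 0.519 -0.062  0.021]
```

```bash
python3 -m handwheel '[{"xyz":[0,-0.15,-1.5],"angular":[0.1,0.2,-0.6]},{"xyz":[0,0,0],"angular":[0,0,0]}]' |head -2; python3 nav.py 33 -22 8
```

```text
time: 12.43
position: [0.5197, -0.0637, 0.0206]
t12.43 th32.8 fx-24.1 fz8.2 y0.2 | xs-21.7 cx2.8 cz25.5 F(x,y,z) -1.0 1.1 -1.9 grip 24.5
  move cm [-0.04  0.21 -0.01] ang deg [0.13 0.12 0.16] TCP [ 0.519 -0.062  0.021]
```

```bash
python3 nav.py 29 -29 7
```

```text
t12.43 th32.8 fx-24.1 fz8.2 y0.2 | xs-21.7 cx2.8 cz25.5 F(x,y,z) -1.0 1.1 -1.9 grip 24.5
  move cm [ 0.16 -0.58 -0.42] ang deg [-3.75 -0.86  0.16] TCP [ 0.521 -0.07   0.016]
```

```bash
python3 -m handwheel '[{"xyz":[0.1,-0.3,-0.2],"angular":[-1.8,-0.4,0.1]},{"xyz":[0.1,-0.3,-0.2],"angular":[-1.8,-0.4,0.1]}]' |head -4; python3 nav.py 27 -32 7
```

```text
time: 12.6
position: [0.5211, -0.0706, 0.0151]
tool_rot: [0.19, 1.591, 0.569]
ft_force: [-1.6, 3.1, 1.8]
t12.60 th29.2 fx-30.0 fz5.6 y0.5 | xs-29.4 cx-2.1 cz21.2 F(x,y,z) 3.4 0.8 1.8 grip 24.5
  move cm [ 0.12 -0.25 -0.03] ang deg [-2.1  -0.67  0.15] TCP [ 0.522 -0.073  0.015]
```

```bash
python3 -m handwheel '[{"xyz":[0.1,-0.25,0],"angular":[-2,-0.6,0.1]},{"xyz":[0,0,0],"angular":[0,0,0]}]' |head -4; python3 nav.py 24 -34 7
```

```text
time: 12.77
position: [0.5216, -0.0696, 0.0158]
tool_rot: [0.154, 1.59, 0.544]
ft_force: [-0.4, 2.3, -0.7]
t12.77 th27.0 fx-28.5 fz8.0 y-0.3 | xs-26.7 cx-0.0 cz22.5 F(x,y,z) 2.3 -0.2 -0.7 grip 24.5
  move cm [ 0.14 -0.64 -0.33] ang deg [-2.88 -0.78 -0.19] TCP [ 0.523 -0.076  0.013]
```

```bash
python3 -m handwheel '[{"xyz":[0.1,-0.4,-0.2],"angular":[-1.5,-0.4,-0.1]},{"xyz":[0.1,-0.4,-0.2],"angular":[-1.5,-0.4,-0.1]}]' |head -4; python3 nav.py 23 -36 7
```

```text
time: 12.93
position: [0.523, -0.0755, 0.0124]
tool_rot: [0.111, 1.59, 0.5]
ft_force: [-2.5, 5.1, 3.3]
t12.93 th23.8 fx-33.4 fz7.0 y-0.2 | xs-32.3 cx-4.1 cz19.9 F(x,y,z) 5.6 1.2 3.3 grip 24.7
  move cm [ 0.06 -0.28 -0.06] ang deg [-0.77 -0.25 -0.13] TCP [ 0.524 -0.078  0.012]
```

```bash
python3 -m handwheel '[{"xyz":[0.1,-0.5,-0.05],"angular":[-0.7,-0.2,-0.1]},{"xyz":[0.1,-0.4,-0.05],"angular":[-0.5,-0.1,-0.1]}]' |head -4; python3 nav.py 21 -37.5 7
```

```text
time: 13.1
position: [0.5236, -0.0786, 0.0124]
tool_rot: [0.094, 1.591, 0.487]
ft_force: [-1.6, 7.9, -0.6]
t13.10 th22.7 fx-36.2 fz7.9 y-0.1 | xs-34.8 cx-6.7 cz20.2 F(x,y,z) 8.0 -0.4 -0.6 grip 24.7
  move cm [ 0.05 -0.19 -0.21] ang deg [-1.6  -0.53 -0.25] TCP [ 0.524 -0.081  0.01 ]
```

```bash
python3 -m handwheel '[{"xyz":[0.1,-0.5,-0.2],"angular":[-0.9,-0.3,-0.1]},{"xyz":[0.1,-0.4,-0.1],"angular":[-0.9,-0.3,-0.1]}]' |head -4; python3 nav.py 18 -38.5 6.5
```

```text
time: 13.27
position: [0.5241, -0.0803, 0.0108]
tool_rot: [0.071, 1.59, 0.467]
ft_force: [-3.9, 9.3, 2.6]
t13.27 th21.2 fx-37.3 fz7.3 y-0.1 | xs-36.3 cx-7.5 cz18.9 F(x,y,z) 10.0 1.5 2.6 grip 24.4
  move cm [ 0.06 -0.24 -0.31] ang deg [-3.05 -0.86 -0.33] TCP [ 0.525 -0.083  0.008]
```

```bash
python3 -m handwheel '[{"xyz":[0.1,-0.45,-0.2],"angular":[-1.4,-0.4,-0.1]},{"xyz":[0.1,-0.4,-0.2],"angular":[-1.4,-0.4,-0.1]}]' |head -4; python3 nav.py 15 -38.5 6
```

```text
time: 13.43
position: [0.5243, -0.081, 0.0084]
tool_rot: [0.035, 1.589, 0.434]
ft_force: [-4.3, 8.2, 5.6]
t13.43 th18.7 fx-37.0 fz6.7 y-0.2 | xs-36.2 cx-6.7 cz17.0 F(x,y,z) 9.0 2.1 5.6 grip 24.7
  move cm [ 0.07 -0.31 -0.33] ang deg [-3.52 -1.02 -0.4 ] TCP [ 0.525 -0.084  0.005]
```

```bash
python3 -m handwheel '[{"xyz":[0.15,-0.55,0.05],"angular":[0,0,-0.1]},{"xyz":[0.15,-0.5,0.05],"angular":[0,0,-0.1]}]' |head -4; python3 nav.py 15 -38.5 6
```

```text
time: 13.6
position: [0.5248, -0.082, 0.0103]
tool_rot: [0.036, 1.592, 0.443]
ft_force: [-3.1, 9.7, -1.2]
t13.60 th19.0 fx-38.2 fz8.4 y-0.6 | xs-36.9 cx-8.0 cz18.8 F(x,y,z) 10.2 0.6 -1.2 grip 24.8
  move cm [ 0.02 -0.21 -0.52] ang deg [-3.85 -1.24 -0.71] TCP [ 0.525 -0.084  0.005]
```

```bash
python3 -m handwheel '[{"xyz":[0.15,-0.65,-0.15],"angular":[-0.5,-0.2,-0.2]},{"xyz":[0.15,-0.62,-0.2],"angular":[-1.2,-0.3,-0.2]}]' |head -4; python3 nav.py 15 -39 6
```

```text
time: 13.77
position: [0.5255, -0.0842, 0.0084]
tool_rot: [0.023, 1.593, 0.428]
ft_force: [-4.2, 11.7, 7.7]
t13.77 th18.0 fx-40.1 fz7.3 y-0.7 | xs-39.2 cx-9.7 cz17.2 F(x,y,z) 12.4 1.2 7.7 grip 24.7
  move cm [-0.03 -0.04 -0.33] ang deg [-2.8  -1.07 -0.65] TCP [ 0.525 -0.085  0.005]
```

```bash
python3 -m handwheel '[{"xyz":[0.1,-0.5,-0.25],"angular":[-1.8,-0.5,-0.3]},{"xyz":[0.1,-0.5,-0.25],"angular":[-1.8,-0.5,-0.3]}]' |head -4; python3 nav.py 12 -39 6
```

```text
time: 13.93
position: [0.5259, -0.0838, 0.0052]
tool_rot: [-0.016, 1.59, 0.38]
ft_force: [-4.2, 9.6, 5.9]
t13.93 th14.8 fx-38.3 fz6.2 y-1.2 | xs-37.9 cx-7.4 cz14.4 F(x,y,z) 10.3 1.7 5.9 grip 24.9
  move cm [-0.03 -0.23 -0.21] ang deg [-2.66 -1.06 -0.32] TCP [ 0.526 -0.086  0.003]
```

```bash
python3 -m handwheel '[{"xyz":[0.05,-0.6,-0.15],"angular":[-1.0,-0.4,-0.2]},{"xyz":[0.05,-0.58,-0.2],"angular":[-1.4,-0.4,-0.2]}]' |head -4; python3 nav.py 10 -39 5
```

```text
time: 14.1
position: [0.5262, -0.0847, 0.0035]
tool_rot: [-0.046, 1.583, 0.353]
ft_force: [-3.7, 10.6, 4.6]
t14.10 th12.7 fx-38.2 fz5.9 y-1.1 | xs-37.8 cx-6.9 cz13.0 F(x,y,z) 11.2 1.0 4.6 grip 24.7
  move cm [-0.04 -0.25 -0.27] ang deg [-2.63 -0.81 -0.34] TCP [ 0.526 -0.087  0.001]
```

```bash
python3 -m handwheel '[{"xyz":[0.05,-0.62,-0.2],"angular":[-1.5,-0.4,-0.2]},{"xyz":[0.05,-0.62,-0.25],"angular":[-1.5,-0.4,-0.2]}]' |head -4; python3 nav.py 8 -39 4
```

```text
time: 14.27
position: [0.5269, -0.0865, 0.0008]
tool_rot: [-0.082, 1.578, 0.316]
ft_force: [-2.6, 11.2, 4.5]
t14.27 th10.0 fx-38.7 fz5.0 y-1.2 | xs-38.6 cx-7.2 cz10.6 F(x,y,z) 11.4 -0.2 4.5 grip 24.7
  move cm [-0.08 -0.17 -0.23] ang deg [-1.98 -0.53 -0.3 ] TCP [ 0.526 -0.088 -0.001]
```

```bash
python3 -m handwheel '[{"xyz":[0,-0.62,-0.25],"angular":[-1.5,-0.4,-0.2]},{"xyz":[0,-0.62,-0.25],"angular":[-1.5,-0.4,-0.2]}]' |head -4; python3 nav.py 5 -39 2
```

```text
time: 14.43
position: [0.5272, -0.0879, -0.0025]
tool_rot: [-0.119, 1.57, 0.279]
ft_force: [-1.7, 11.8, 4.3]
t14.43 th7.3 fx-38.6 fz3.4 y-1.0 | xs-38.7 cx-6.9 cz7.5 F(x,y,z) 11.9 -1.3 4.3 grip 24.9
  move cm [-0.07 -0.2  -0.28] ang deg [-2.31 -0.4  -0.3 ] TCP [ 0.527 -0.09  -0.005]
```

```bash
python3 -m handwheel '[{"xyz":[0,-0.6,-0.28],"angular":[-1.5,-0.3,-0.2]},{"xyz":[0,-0.6,-0.28],"angular":[-1.5,-0.3,-0.2]}]' |head -4; python3 nav.py 2 -39 1
```

```text
time: 14.6
position: [0.5274, -0.089, -0.0067]
tool_rot: [-0.155, 1.565, 0.242]
ft_force: [-2.7, 11.4, 4.3]
t14.60 th4.7 fx-38.1 fz0.8 y-0.9 | xs-38.4 cx-6.2 cz3.4 F(x,y,z) 11.7 -0.1 4.3 grip 24.7
  move cm [-0.04 -0.27 -0.13] ang deg [-2.62 -0.47 -0.29] TCP [ 0.527 -0.092 -0.008]
```

```bash
python3 -m handwheel '[{"xyz":[0,-0.58,-0.12],"angular":[-1.6,-0.3,-0.2]},{"xyz":[0,-0.58,-0.15],"angular":[-1.6,-0.3,-0.2]}]' |head -4; python3 nav.py 0 -38.5 0
```

```text
time: 14.77
position: [0.5277, -0.0901, -0.0087]
tool_rot: [-0.195, 1.559, 0.202]
ft_force: [-2.0, 11.3, 2.6]
t14.77 th1.7 fx-37.5 fz0.5 y-0.9 | xs-37.6 cx-5.5 cz1.4 F(x,y,z) 11.5 -0.8 2.6 grip 24.8
  move cm [-0.05 -0.23 -0.14] ang deg [-1.73 -0.26 -0.28] TCP [ 0.527 -0.092 -0.01 ]
```

```bash
python3 -m handwheel '[{"xyz":[0,-0.57,-0.12],"angular":[-1.2,-0.2,-0.2]},{"xyz":[0,-0.57,-0.15],"angular":[-1,-0.2,-0.2]}]' |head -4; python3 nav.py 0 -38.5 0; python3 - <<'E'
from h import *
im=get_image("wrist"); cv2.imwrite("pics/w11.png",im["pixels"]); 
im=get_image("scene"); cv2.imwrite("pics/s11.png",cv2.resize(im["pixels"][190:270,225:355],None,fx=6,fy=6,interpolation=cv2.INTER_CUBIC))
E
python3 nav.py 0 -38 0
```

```text
time: 14.93
position: [0.528, -0.0911, -0.0102]
tool_rot: [-0.221, 1.554, 0.176]
ft_force: [-6.4, 9.9, 14.3]
t14.93 th-0.2 fx-37.3 fz0.0 y-1.0 | xs-37.3 cx-5.3 cz-0.1 F(x,y,z) 11.2 3.7 14.3 grip 24.5
  move cm [-0.08 -0.13  0.01] ang deg [ 0.14  0.24 -0.32] TCP [ 0.527 -0.092 -0.01 ]
t15.03 th-0.2 fx-37.1 fz0.1 y-1.0 | xs-37.1 cx-5.1 cz-0.0 F(x,y,z) 11.6 1.4 6.9 grip 24.6
  move cm [-0.09 -0.11  0.  ] ang deg [ 0.12  0.24 -0.35] TCP [ 0.527 -0.092 -0.01 ]
```

View pics/w11.png

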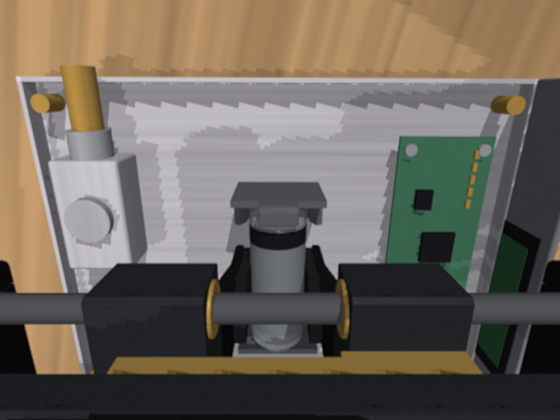

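View pics/s11.png

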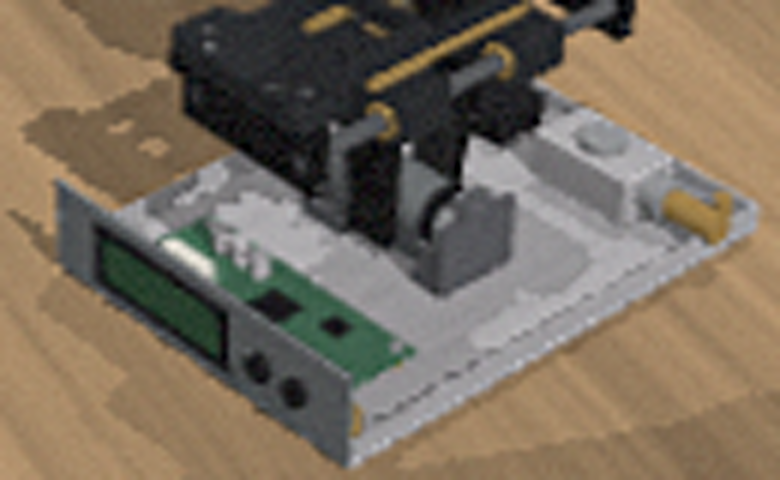

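```bash
python3 - <<'E'
import cv2
a=cv2.imread("pics/w11.png")[175:285,225:335]; cv2.imwrite("pics/w11c.png",cv2.resize(a,None,fx=5.4,fy=5.4,interpolation=cv2.INTER_CUBIC))
E
```

```text
(no output)
```

View pics/w11c.png

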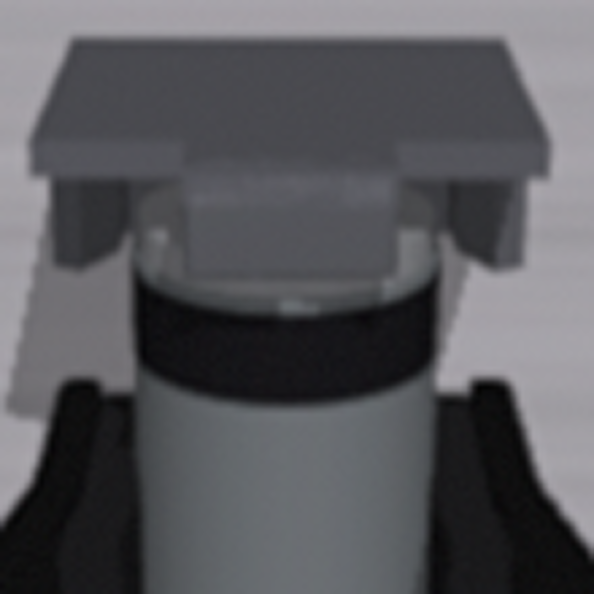

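```bash
python3 -m handwheel '[{"xyz":[0,-0.3,0],"angular":[0,0.2,-0.3]},{"xyz":[0,-0.2,0],"angular":[0,0,-0.1]}]' |head -4; python3 nav.py 0 -32 0
```

```text
time: 15.2
position: [0.5271, -0.0878, -0.01]
tool_rot: [-0.215, 1.558, 0.181]
ft_force: [-2.2, 7.1, -0.4]
t15.20 th0.2 fx-34.1 fz0.0 y-1.1 | xs-34.1 cx-2.1 cz0.1 F(x,y,z) 7.4 0.4 -0.4 grip 24.5
  move cm [-0.16  0.16 -0.01] ang deg [-0.22  0.02 -0.26] TCP [ 0.526 -0.086 -0.01 ]
```

```bash
python3 -m handwheel '[{"xyz":[0,-0.1,-0.05],"angular":[-0.1,0,-0.1]},{"xyz":[0,0,0],"angular":[0,0,0]}]' |head -4; python3 nav.py 0 -32 0
```

```text
time: 15.37
position: [0.5268, -0.0857, -0.0099]
tool_rot: [-0.218, 1.557, 0.18]
ft_force: [-1.3, 0.1, -2.8]
t15.37 th0.1 fx-32.0 fz0.1 y-1.2 | xs-32.0 cx0.0 cz0.2 F(x,y,z) 0.4 1.2 -2.8 grip 24.6
  move cm [-0.12 -0.04 -0.02] ang deg [-0.14  0.05 -0.34] TCP [ 0.526 -0.086 -0.01 ]
```

```bash
python3 -m handwheel '[{"xyz":[0,0,-0.15],"angular":[0,0,0]},{"xyz":[0,0,-0.1],"angular":[0,0,0]}]' |head -4; python3 nav.py 0 -32 0;  python3 -m handwheel '[{"xyz":[0,0,0],"angular":[0,0,0]},{"xyz":[0,0,0],"angular":[0,0,0]},{"xyz":[0,0,0],"angular":[0,0,0]},{"xyz":[0,0,0],"angular":[0,0,0]}]' 4.4 60; python3 nav.py 0 -32 0
```

```text
time: 15.53
position: [0.527, -0.0859, -0.0102]
tool_rot: [-0.221, 1.557, 0.179]
ft_force: [-6.3, 3.4, 8.8]
t15.53 th-0.0 fx-32.1 fz-0.1 y-1.4 | xs-32.1 cx-0.1 cz-0.2 F(x,y,z) 4.9 5.3 8.8 grip 24.8
  move cm [-0.15 -0.03  0.02] ang deg [ 0.03  0.08 -0.38] TCP [ 0.526 -0.086 -0.01 ]
time: 15.87
position: [0.5301, -0.0895, -0.0085]
tool_rot: [-0.225, 1.55, 0.173]
ft_force: [-0.5, -0.6, 0.9]
grip_width: 0.472
t15.87 th-0.5 fx-36.0 fz1.8 y-3.3 | xs-36.0 cx-4.0 cz1.6 F(x,y,z) -0.4 0.6 0.9 grip 41.0
  move cm [-0.45  0.33 -0.16] ang deg [ 0.37  0.52 -0.34] TCP [ 0.526 -0.086 -0.01 ]
```

```bash
python3 -m handwheel '[{"xyz":[-0.2,0,1.0],"angular":[0,0,0]},{"xyz":[0,0,2.5],"angular":[0,0,0]},{"xyz":[0,0,3],"angular":[0,0,0]},{"xyz":[0,0,3],"angular":[0,0,0]},{"xyz":[0,0,3],"angular":[0,0,0]}]' ; python3 -m handwheel '[{"xyz":[0,-2,1.5],"angular":[0,0,0]},{"xyz":[0,-1,0],"angular":[0,0,0]},{"xyz":[0,0,0],"angular":[0,0,0]}]'; python3 - <<'E'
from h import *
import pickle
im=get_image("wrist"); cv2.imwrite("pics/w12.png",im["pixels"]); pickle.dump(im,open("w12.pkl","wb"))
cv2.imwrite("pics/w12c.png",cv2.resize(im["pixels"][60:220,190:370],None,fx=4,fy=3.7,interpolation=cv2.INTER_CUBIC))
im=get_image("scene"); cv2.imwrite("pics/s12.png",cv2.resize(im["pixels"][190:270,225:355],None,fx=6,fy=6,interpolation=cv2.INTER_CUBIC))
print(tool()[0])
E
```

```text
time: 16.28
position: [0.5218, -0.0904, 0.1161]
tool_rot: [-0.221, 1.561, 0.176]
ft_force: [0.0, -0.2, -0.1]
grip_width: 0.506
time: 16.53
position: [0.527, -0.1219, 0.1415]
tool_rot: [-0.228, 1.547, 0.17]
ft_force: [-0.1, 0.0, -0.3]
grip_width: 0.507
[ 0.52637068 -0.11988623  0.14015186]
```

View pics/w12c.png

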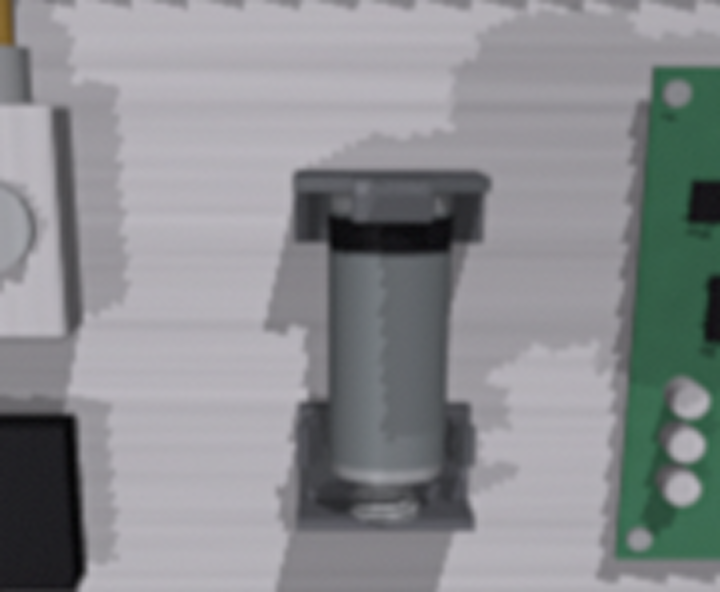

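View pics/s12.png

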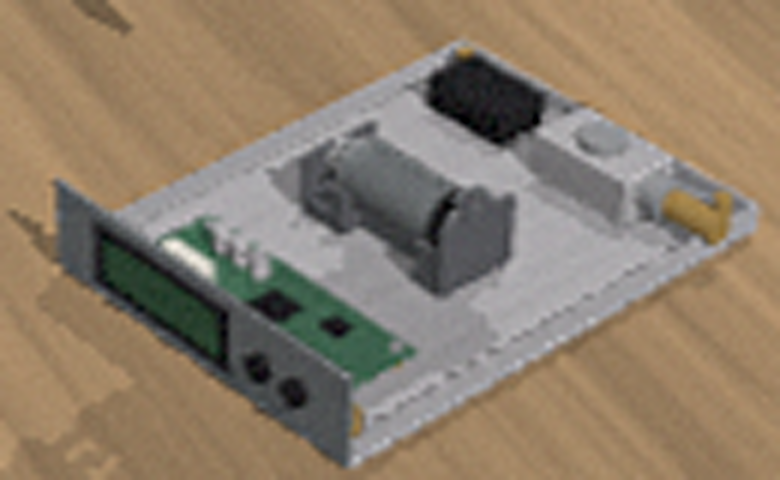

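```bash
python3 - <<'E'
from nav import *
import pickle
im=pickle.load(open("w12.pkl","rb"))
f=lambda x,y,z:plane(im,[[190+x/4-.4,60+y/3.7-.4]],z)[0]-S
for n,a in dict(flat_rim=(388,484,.040),lip_in=(395,221,.0445),axis_hi=(390,260,.027),axis_lo=(388.5,460,.027)).items():
    r=f(*a); print(n,(r@u*1e3).round(1),(-(r@zt)*1e3).round(1))
a=f(390,260,.027);b=f(388.5,460,.027); print(np.degrees(np.arctan2(-(a-b)@zt,(a-b)@u)))
E
```

```text
flat_rim -32.0 -0.8
lip_in 27.7 -1.0
axis_hi 17.5 -0.9
axis_lo -29.8 -1.3
0.5346069829398634
```

```bash
python3 - <<'E'
from bench import *
s=get_state(); print(s["time"],s["ft_force"])
print(close_job())
E
```

```text
16.6333 [0.72812217 0.11855026 0.6089691 ]
the job is handed in; nothing more can be done
None
```

The thick cell is in the holder and the job is handed in at 16.6 s; no verdict came back. I gripped the cell in the caddy and pressed its flat end on the spring with the button held up about 30°. I then rolled the button down past the lip, let it forward onto the contact and released it.

**Last checks**
- **Seating:** the final pictures show the cell lying under the lip with its button end at the contact wall. The flat end measures 32.0 mm behind the seat point, as it should when home. The lip edge measures +27.7 mm against 27.5, and the cell is in line within about 0.5° (0.01 rad).
- **Contact on the wall:** just before release the net push along the cell fell to about 0.4 N, so the wall was carrying the spring force.
- **Forces:** the wrist read at most 12.4 N along the spring axis, about solid height and well under 20 N. The highest vertical reading was 14.3 N, as the cell came down on the bed. I took that as bed contact, but it may have included some lip load, and I could not measure the lip separately.
- **Other objects:** I never touched the thin cell, the jaws or the screwdriver, but I did not re-measure their positions at the end.

**What disagreed or went wrong**
- **Fingertips:** the real fingertips end about 22 mm short of the reported TCP. My first two grips closed on the top of the can and slipped off, with about 22 N on the wrist the second time, without moving the cell. I found the cause from the pictures and gripped lower.
- **Offsets:** the spring force and the arm position disagreed by up to about 1.2 mm along the cell. The seat estimate was off by about 1 mm across it.

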